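# Fold out the crank and clamp the heat sink

## Task

Clamp the heat sink in the bench vise. First swing the folded crank handle on the sloping hand wheel fully out until it latches upright on the wheel (folded in, it locks the wheel), then use it to wind the wheel clockwise until the heat sink is held between the two jaws and the sprung jaw face is pressed back about half of its 8 mm travel, never all the way; let go, leaving the handle latched out, and leave the other things on the bench alone.

Things in the scene. Friction and masses are not known exactly. Their poses are not given: they have to be found in the camera images.
- vise: steel bench vise fixed to the bench; origin on the bench straight below the wheel's centre, z up. Grey wedge housing (x -70 to 116, y +-70 mm) whose face rises toward +x at 30 deg. Wheel axis square to that face, leaning 30 deg toward -x: (-0.5, 0, 0.866) here; up-slope = (0.866, 0, 0.5). Rails (x -20 to 80 mm, top 30 mm high) run along y from 60 to 270 mm, jaws on them
- wheel_center (a point): point on the wheel's axis at the sloping face, 105 mm above the bench. The steel disc wheel is 92 mm across, its top 16 mm above the face (hub 18 mm); heights at the wheel are measured along its axis from the face
- handle_hinge (a point): hinge pin of the folding handle, 55 mm from the wheel's axis, 40 mm above the face, in a forked lug 34 mm wide over its pin, top 50 mm above the face; goes round with the wheel. The pin lies along the wheel's tangent (near the vise's y while folded, when the lug is at the down-slope edge)
- handle_grip (a point): point on the handle's own axis 75 mm from the hinge pin. The handle is a black sleeve 20 mm thick, 22 to 90 mm from the hinge, that spins freely about its own axis, so the fingers need not turn while cranking. Folded, it lies across the wheel parallel to the face, 40 mm above it, free end 35 mm past the axis up-slope
- handle (a joint): fold angle: 0 = flat over the wheel, 1.571 = fully out (stop), parallel to the wheel's axis. A weak spring (under 0.1 N m) folds it back below about 1.1 rad; beyond, a sprung ball latch snaps it to the stop; 0.1 to 0.4 N m to pass or leave the latch. Below about 0.9 rad a tongue on it between two stops lets the wheel turn only 0.3 rad either way
- wheel (a joint): wheel angle, starts within 0.15 rad of 0, grows clockwise seen from above along the wheel's axis; at 0 the handle's hinge is at the down-slope edge. Stiff, needs about 4 N at the handle, and stays where it is left. 1 rad moves the near jaw 4 mm along the vise's +y (25 mm a turn)
- pad (a joint): how far the sprung steel face of the moving (near) jaw is pressed back into it: 0 = free, 8 mm = all the way; 2.5 N per mm. With jaw at wheel 0, the free face is at y = 122.5 mm in the vise's frame
- far_jaw: the other jaw, 74 mm wide and 36 mm high, fixed for this job on the rails at a place that varies. Origin at the centre of its underside at rail height; its clamping face is 14.5 mm from the origin toward the vise's -y
- heat_sink: finned aluminium heat sink, 50 x 75 x 29 mm, lying loose on the rails between the jaws with its 50 mm side (its own x) across the jaws. Origin at the centre of its underside
- blue_nippers: bystander: pliers with blue grips, 140 mm long, lying on the bench; origin under the centre
- driver_red: bystander: screwdriver with red handle, 166 mm long, lying on the bench; origin under the centre
- relay_block: bystander: beige plug-in relay 36 x 36 x 54 mm standing on the bench; origin under the centre
- guard_top (a point): middle of the top bar of a guard hoop of 12 mm tube, 132 mm wide, that stands square on the sloping face 122 mm up-slope of the wheel axis; the bar's centre line is 178 mm from the face (a lower bar at 95 mm), so the hoop leans over the wheel: a gripper held vertical would strike it at the top of the turn, one held along the wheel axis clears it
Not all that is in view belongs to the job. What is shaped like the heat_sink but brown or green is not meant.

How it is judged:
By the outcome, as a careful person would: the job done as asked, in the order asked, and still so for the second after the job is handed in, with the robot touching nothing.
It also fails if it takes over 70 s, if anything falls off the work surface, if the arm or the gripper's body presses on something with over 40 N, if the wrist force passes 120 N, or if a joint passes its speed limit or range.

## Robot

A 6-joint arm with a two-finger parallel gripper is mounted at the origin on a cart in front of the work surface, level with it; the furniture and walls round the work are solid. World frame = base frame: x ahead of the robot, y to its left, z up, the work surface at z = 0. Lengths are in mm, angles in rad, forces in N, time in s.
With the tool pointing down it reaches from about 400 to 925 mm from the base axis. Payload 12.5 kg.
Tool frame: the origin (TCP) lies midway between the tips of the shut fingers; the grasp point (between the pads) lies 19 mm behind it; z points along the fingers, y is the line along which they close (so a half turn about z gives the same grasp; the last joint's range is limited). The gripper opens to 95 mm and grips with 3 to 60 N. Pads are 20 mm wide; open, the fingers measure 119 mm over their backs; the gripper's body (75 mm by 180 mm) begins 59 mm behind the grasp point.
Start: joints at [1.141, 0.491, 1.559, -0, 1.092, -0.106], TCP at [198.841, 592.545, 214.661] pointing down, gripper open.
Joint ranges: [-3.1, 3.1], [-0.84, 2.19], [0.05, 2.79], [-1.13, 4.28], [0.06, 2.93], [-2.69, 2.69]. Speed limits (rad/s): [2.22, 2.22, 2.79, 3.14, 3.14, 3.14].

## Interface

Orientations are given as [roll, pitch, yaw] about the fixed x, y, z axes, in that order (R = Rz(yaw) Ry(pitch) Rx(roll)).
In Python, from cell import env gives the robot as it stands.
- The arm moves only by the tool arm_command, never from a script. Its argument "targets" is a list of rows, each a list of 5 numbers: the shift along the tool's x, y, z in mm, then the turn about the tool's z in degrees, then the opening, from 0 (shut) to 1 (fully open). In form: [[tx, ty, tz, roll, fingers], ...]. A call has 1 to 5 rows; each row is the pose to reach, as a shift and turn from the pose commanded when the call began, along the tool's axes at that moment; what a row does not reach only later rows make up. A row lasts 1/10 s, in which the tool goes at most 50 mm and 8.59 degrees, less where a joint would pass 70% of its speed; a pose out of reach is approached as far as the arm can. A call with a gripper value outside its range is refused whole. The fingers move at their own pace and stop on an object; the grip force is fixed at half the most. Time passes only in rows, so rows that repeat a pose let the fingers close. It gives the time, the measured TCP pose, the force, the opening and the grip force at its end, in the units of the state.
- env.state(): the state, without advancing time (a new reading comes with each control period).
- env.read_camera(name): name is "side" or "top" or "wrist"; returns a dict with "frame" (420x560x3 uint8, red, green, blue), "vertical_fov" (degrees; the focal length in pixels is half the picture's height over the tangent of half this angle, whatever the lens; pixels are square), "cx", "cy" (the principal point, pixels), "k1" (the pictures are not rectified: a ray, as slopes to the right and down, at radius r is drawn at 1 + k1 r^2 times it, then the intrinsics apply), "world_from_camera" (4x4, takes a point from camera to world coordinates); the wrist camera has in their place "hand_eye" (4x4, takes a point from camera to tool coordinates, whose origin is the TCP and whose axes are the flange's). Camera axes: x right, y down, z forward; pixel columns grow to the right and rows downward; lengths in mm; the calibration is good to about 2 mm. A picture is of the moment at which its call begins: read the wrist's pose just before it. There is no depth.
- env.job_done(): hands the job in; it is judged then, once.
The state is a dict: "t": time; "joints": joint angles; "qvel": joint speeds; "tau": joint torques, N m; "eef_pos": TCP position; "tcp_rot": TCP orientation; "ft_force": force on the tool from outside, world axes, zero at the start; "moment": the same for the moment, N m; "opening": opening from 0.0 (shut) to 1.0 (fully open); "grip_force": force on a finger pad.
Only numpy, scipy, OpenCV 4.12 (cv2) and the standard library are available. Lean on these libraries where they do the work, as an engineer would, in place of code of your own. Each camera call takes 0.05 s, during which the arm holds its last target. There are 200 camera calls.

## Working session

There is one attempt and no reset: what is moved stays moved. The work goes in short steps, Python scripts to look and compute and a tool call to move; the robot and the scene stay as the last step left them, time stands still between calls to the robot, and variables do not carry over. Pictures are saved under pics/ and viewed, at most 10 in all, crops included, and the job is handed in when it is done.

Besides the shell and the picture viewer there is one more tool, called after "Request:" as name(argument=value, ...) on one line, values as JSON. arm_command: Moves the arm, as the interface text tells. Its arguments: {"type":"object","properties":{"targets":{"type":"array","items":{"type":"array","items":{"type":"number"}}}},"required":["targets"]}

```bash
mkdir -p pics; ls; cat > h.py <<'E'
import numpy as np, cv2
from scipy.spatial.transform import Rotation as Ro
from cell import env
def T_of(c,st):
    if "world_from_camera" in c: return np.array(c["world_from_camera"])
    T=np.eye(4);T[:3,:3]=Ro.from_euler('xyz',st["tcp_rot"]).as_matrix();T[:3,3]=st["eef_pos"]
    return T@np.array(c["hand_eye"])
def f_of(c): return 210/np.tan(np.radians(c["vertical_fov"])/2)
def proj(c,T,P):
    p=(np.c_[np.atleast_2d(P),np.ones(len(np.atleast_2d(P)))]@np.linalg.inv(T).T)[:,:3]
    s=p[:,:2]/p[:,2:];r2=(s**2).sum(1,keepdims=True)
    return s*(1+c["k1"]*r2)*f_of(c)+[c["cx"],c["cy"]]
def ray(c,T,uv):
    d=(np.array(uv,float)-[c["cx"],c["cy"]])/f_of(c);s=d.copy()
    for _ in range(30): s=d/(1+c["k1"]*(s@s))
    return T[:3,3],T[:3,:3]@np.array([s[0],s[1],1])
def atz(c,T,uv,z):
    o,d=ray(c,T,uv);return o+d*(z-o[2])/d[2]
def snap(n,fn):
    st=env.state();c=env.read_camera(n);cv2.imwrite(fn,c["frame"][:,:,::-1])
    return c,T_of(c,st)
import pickle
E
python3 - <<'E'
from h import *
D={}
for n in("side","top","wrist"):
    D[n]=snap(n,f"pics/{n}0.png");c,T=D[n];print(n,c["vertical_fov"],c["k1"],T.round(2).tolist())
pickle.dump(D,open("d0.pkl","wb"))
st=env.state();print(st)
E
```

```text
pics
side 51.653233830409974 -0.13593690877070508 [[0.42, -0.56, 0.72, -372.27], [-0.91, -0.28, 0.31, -484.09], [0.02, -0.78, -0.62, 960.6], [0.0, 0.0, 0.0, 1.0]]
top 44.66399966715176 -0.06021325227287872 [[-0.0, -1.0, 0.09, 368.72], [-1.0, 0.0, -0.02, -67.88], [0.02, -0.09, -1.0, 1605.48], [0.0, 0.0, 0.0, 1.0]]
wrist 63.763361872257185 -0.060020007408120836 [[0.32, 0.92, 0.24, 130.27], [0.95, -0.31, -0.08, 615.72], [-0.0, 0.26, -0.97, 384.57], [0.0, 0.0, 0.0, 1.0]]
{'t': 0.15, 'joints': array([ 1.14139514e+00,  4.91389428e-01,  1.55931009e+00, -8.37743626e-06,
        1.09169742e+00, -1.05610306e-01]), 'qvel': array([-0.00032381, -0.00151528, -0.00298618, -0.00072883, -0.00045429,
       -0.00043554]), 'tau': array([ 1.73771248e-03, -6.12898779e+01, -2.58276451e+01,  6.92951493e-02,
        4.73016989e-02, -2.59835093e-05]), 'eef_pos': array([198.764001  , 592.36506158, 214.21544532]), 'tcp_rot': array([-3.14079207e+00, -7.73927476e-05,  2.81780560e+00]), 'ft_force': array([-0.34234041, -0.99487272, -0.11291025]), 'moment': array([-0.02177725, -0.04783286, -0.00843228]), 'grip_force': 0.0, 'opening': 0.9974637524961507}
```

View pics/top0.png

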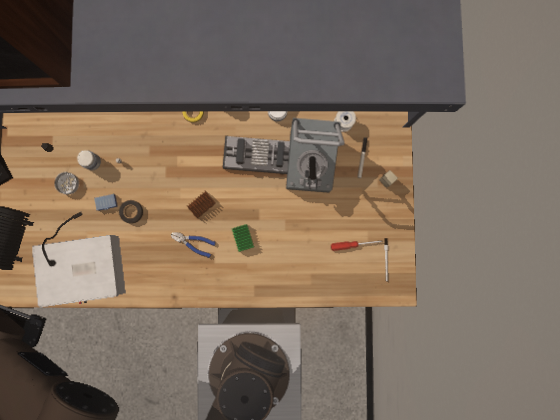

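View pics/side0.png

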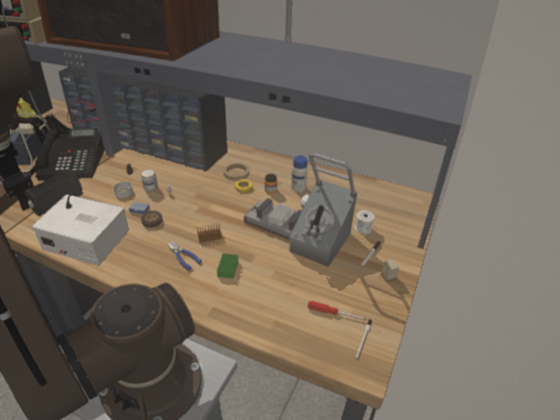

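The top view shows the vise at about (312,165), with its jaws to the left. The silver heat sink between the jaws is at (262,152). The brown (204,206) and green (242,238) look-alikes lie on the bench, so the silver one on the rails fits. I'll enlarge to confirm this and to measure.

```bash
python3 - <<'E'
import cv2,numpy as np
a=cv2.imread('pics/top0.png')[110:205,215:355];b=cv2.imread('pics/side0.png')[145:275,235:375]
a=cv2.resize(a,None,fx=4,fy=4,interpolation=2);b=cv2.resize(b,None,fx=4,fy=4,interpolation=2)
cv2.imwrite('pics/topc.png',a);cv2.imwrite('pics/sidec.png',b)
E
```

```text
(no output)
```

View pics/topc.png

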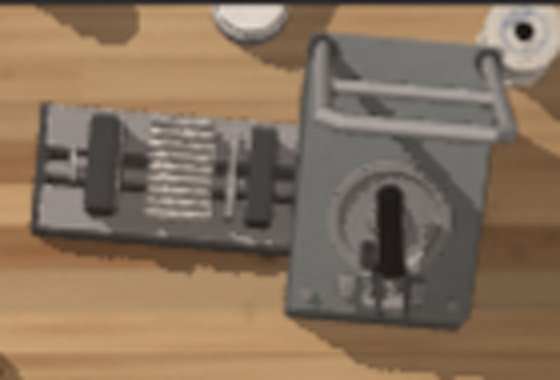

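View pics/sidec.png

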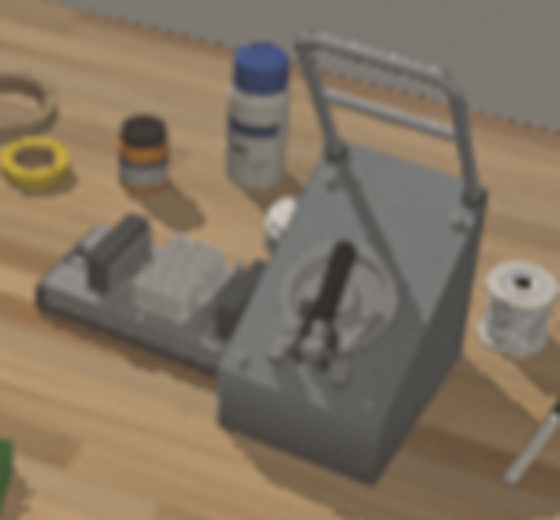

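The silver, finned heat sink sits on the rails between the jaws at topc (180,170), and the near jaw is at (262,175). The handle is folded over the wheel at (390,235). Next I'll fit the vise pose from the corner pixels.

```bash
cat > vis.py <<'E'
from h import *
from scipy.optimize import least_squares
U=np.array([.866,0,.5]);A=np.array([-.5,0,.866]);Y=np.array([0,1,0.]);C=np.array([0,0,105.])
def V(p,P): # vise->world
    c,s=np.cos(p[2]),np.sin(p[2]);R=np.array([[c,-s,0],[s,c,0],[0,0,1]])
    return np.atleast_2d(P)@R.T+[p[0],p[1],0]
E
python3 - <<'E'
from vis import *
D=pickle.load(open("d0.pkl","rb"))
hl,hh=105-70*.5774,105+116*.5774
tp=[((-70,70,hl),(288,314)),((-70,-70,hl),(466,328)),((116,70,hh),(308,38)),((16.7,0,320),(417,125)),((58,0,248),(417,93)),
 (C+U*35+A*45,(390,187)),((-20,270,30),(38,232)),((80,270,30),(45,104))]
sp=[((-70,70,hl),(222,370)),((-70,-70,0),(375,480)),((-70,70,0),(225,425)),((116,-70,hh),(486,195)),((16.7,0,320),(382,65)),((-70,-70,hl),(385,408))]
def res(p,full=False):
    r=[]
    for n,pts,o in(("top",tp,(215,110)),("side",sp,(235,145))):
        P=np.array([x[0] for x in pts],float);uv=(np.array([x[1] for x in pts])+.5)/4-.5+o
        r.append(proj(*D[n],V(p,P))-uv)
    return r if full else np.concatenate(r).ravel()
s=least_squares(res,[700,-130,0],x_scale=[10,10,.1],loss='soft_l1');print(s.x)
for r in res(s.x,True):print(r.round(1).tolist())
p=s.x;np.save("p.npy",p)
c,T=D["top"]
for nm,uv in(("farjaw top front mid",(118,165)),("sinkL",(149,168)),("sinkR",(212,168)),("pad",(228,178)),("nearjawR",(279,178))):
    w=atz(c,T,(np.array(uv)+.5)/4-.5+[215,110],{'f':66,'s':59,'p':60,'n':66}[nm[0]])
    c_,s_=np.cos(p[2]),np.sin(p[2]);d=w-[p[0],p[1],0];print(nm,(c_*d[0]+s_*d[1]).round(1),(-s_*d[0]+c_*d[1]).round(1))
for ph in(-.3,0,.3):print(ph)
E
```

```text
[ 6.35228686e+02 -1.90179756e+02 -7.55648503e-02]
[[-0.1, -1.4], [1.2, -1.6], [0.5, -1.4], [0.2, 1.4], [-1.3, 0.2], [1.6, 0.9], [-0.9, -0.0], [0.0, 0.6]]
[[-0.5, -1.3], [0.4, 2.0], [-2.0, -0.0], [1.6, -2.1], [-0.8, -1.8], [0.0, 4.8]]
farjaw top front mid 30.4 206.9
sinkL 31.2 183.5
sinkR 34.8 135.3
pad 27.7 122.4
nearjawR 29.4 83.5
-0.3
0
0.3
```

The vise pose is fitted to about 3 mm. I'll raise the arm and travel to a viewing pose over the vise, turning the closing line to the vise's y.

Request:
arm_command(targets=[[0,0,-50,-4,1],[0,-10,-100,-8,1],[-35,-35,-126,-12,1],[-70,-70,-126,-14,1],[-105,-105,-126,-14,1]])

```text
t: 0.65
eef_pos: [265.3, 458.2, 341.1]
tcp_rot: [3.141, 0.001, 3.064]
ft_force: [0.7, 0.3, -0.2]
opening: 0.999
grip_force: 0.0
```

```bash
cat >> vis.py <<'E'
p=np.load("p.npy") if __import__("os").path.exists("p.npy") else None
def cur(st=None):
    st=st or env.state();w=np.array(st["eef_pos"]);c,s=np.cos(p[2]),np.sin(p[2]);d=w-[p[0],p[1],0]
    return np.array([c*d[0]+s*d[1],-s*d[0]+c*d[1],d[2]])
def shift(goal,st=None,frm=None): # goal TCP in vise frame -> tool shift
    st=st or env.state();R=Ro.from_euler('xyz',st["tcp_rot"]).as_matrix()
    w=V(p,goal)-(V(p,frm) if frm is not None else np.array(st["eef_pos"]))
    return (w@R).round(1)
def info():
    st=env.state();print("t",round(st["t"],2),"vise",cur(st).round(1),"yawerr",round(np.degrees(st["tcp_rot"][2]-p[2]-np.pi),1),"rot",np.round(st["tcp_rot"],3),"F",np.round(st["ft_force"],1),"q",np.round(st["joints"],2),"open",round(st["opening"],2),"grip",round(st["grip_force"],1))
    return st
E
python3 -c "
from vis import *
info();print(shift([-70,40,340]))
D=pickle.load(open('d0.pkl','rb'))
for z in(400,600,800):print(z,atz(*D['top'],(300,107),z).round(0))"
```

```text
t 0.65 vise [-417.8  618.6  341.1] yawerr -0.1 rot [3.141e+00 1.000e-03 3.064e+00] F [ 0.7  0.3 -0.2] q [ 0.92  0.24  1.6  -0.    1.29 -0.57] open 1.0 grip 0.0
[[-348.7 -578.1    0.8]]
400 [ 721. -139.  400.]
600 [ 663. -127.  600.]
800 [ 604. -115.  800.]
```

Request:
arm_command(targets=[[-25,-42,0,0,1],[-50,-84,0,0,1],[-75,-126,0,0,1],[-100,-168,0,0,1],[-125,-210,0,0,1]])

```text
t: 1.15
eef_pos: [373.2, 238.5, 340.7]
tcp_rot: [3.141, 0.0, 3.062]
ft_force: [0.8, 0.0, 0.7]
opening: 1.005
grip_force: 0.0
```

Request:
arm_command(targets=[[-25,-42,0,0,1],[-50,-84,0,0,1],[-75,-126,0,0,1],[-100,-168,0,0,1],[-125,-210,0,0,1]])

```text
t: 1.65
eef_pos: [481.2, 19.0, 340.7]
tcp_rot: [3.141, 0.0, 3.062]
ft_force: [1.4, 1.1, 0.4]
opening: 1.002
grip_force: 0.0
```

Request:
arm_command(targets=[[-25,-42,0,0,1],[-50,-84,0,0,1],[-75,-126,0,0,1],[-98,-158,0,0,1],[-98,-158,0,0,1]])

```text
t: 2.15
eef_pos: [567.3, -148.0, 339.2]
tcp_rot: [-3.142, -0.001, 3.059]
ft_force: [-1.4, 0.6, -0.0]
opening: 1.003
grip_force: 0.0
```

```bash
python3 - <<'E'
from vis import *
info()
D={n:snap(n,f"pics/{n}1.png") for n in("wrist","side")};pickle.dump(D,open("d1.pkl","wb"));info()
a=cv2.imread("pics/side1.png")[20:300,130:410];b=cv2.imread("pics/wrist1.png")
m=np.zeros((600,800,3),np.uint8);m[:600,:800]=cv2.resize(b,(800,600));cv2.imwrite("pics/w1b.png",m);cv2.imwrite("pics/s1b.png",cv2.resize(a,(560,560),interpolation=2))
E
```

```text
t 2.15 vise [-70.9  36.9 339.2] yawerr -0.4 rot [-3.142e+00 -1.000e-03  3.059e+00] F [-1.4  0.6 -0. ] q [-0.37  0.34  1.47 -0.    1.33 -1.86] open 1.0 grip 0.0
t 2.25 vise [-72.6  40.1 339.8] yawerr -0.3 rot [ 3.141e+00 -1.000e-03  3.061e+00] F [0.7 0.  0.4] q [-0.36  0.33  1.48  0.    1.33 -1.85] open 1.0 grip 0.0
```

View pics/w1b.png

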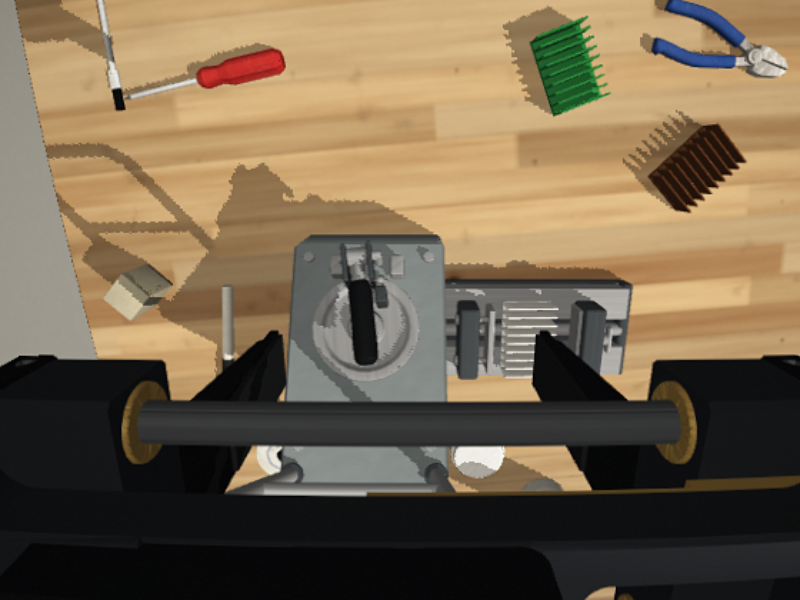

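View pics/s1b.png

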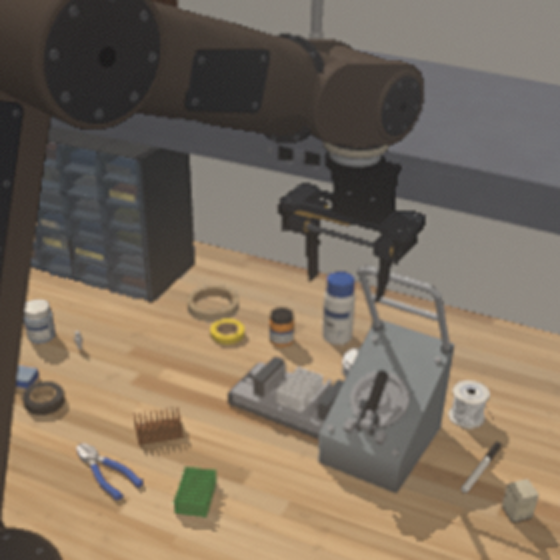

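The wrist view shows the vise with the folded handle from hinge (355,270) to tip (365,362). The near jaw is at (467,340), its pad at (490,340), the silver sink at (530,340) and the far jaw at (588,338). The side view shows the gripper body is wide along the closing direction and 75 mm across it. I'll refit the vise from here.

```bash
python3 - <<'E'
from vis import *
D=pickle.load(open("d1.pkl","rb"));c,T=D["wrist"]
hl=105-70*.5774
pts=[((-70,-70,hl),(297,241)),((-70,70,hl),(443,240)),((-20,270,30),(631,284)),((80,270,30),(622,375)),(C+U*46+A*16,(366,382)),(C-Y*46+A*16,(313,330)),(C+Y*46+A*16,(419,330)),((80,70,30),(446,375))]
P=np.array([x[0] for x in pts],float);uv=(np.array([x[1] for x in pts])+.5)*.7-.5
f=lambda q:(proj(c,T,V(q,P))-uv).ravel()
s=least_squares(f,p,x_scale=[10,10,.1],loss='soft_l1');q=s.x;print(q,f(q).reshape(-1,2).round(1).tolist())
np.save("pw.npy",q);np.save("p.npy",q)
def loc(u,z):
    w=atz(c,T,(np.array(u)+.5)*.7-.5,z);cc,ss=np.cos(q[2]),np.sin(q[2]);d=w-[q[0],q[1],0];return np.array([cc*d[0]+ss*d[1],-ss*d[0]+cc*d[1]]).round(1)
for n,u,z in(("far face top",(575,300),66),("far face top2",(575,368),66),("sinkR",(556,345),57),("sinkL",(503,345),57),("pad",(494,345),62),("nearL",(458,340),66),("nearR",(479,340),66)):print(n,loc(u,z))
# handle: predicted pixels for wheel angles
for ph in(-.15,0,.15):
    H=C+A*40-55*np.cos(ph)*U+55*np.sin(ph)*Y;d=np.cos(ph)*U-np.sin(ph)*Y
    print(ph,((proj(c,T,V(q,np.array([H,H+22*d,H+90*d])))+.5)/.7).round(0).tolist())
E
```

```text
[ 6.35943997e+02 -1.89703123e+02 -7.11314359e-02] [[-2.0, 3.5], [0.7, 2.9], [1.5, 0.6], [0.7, -1.1], [-0.3, -0.3], [-0.2, -1.6], [0.6, -2.3], [-3.8, 1.0]]
far face top [-14.8 196.8]
far face top2 [ 56.2 202.6]
sinkR [ 34.8 184.4]
sinkL [ 33.9 130.7]
pad [ 31.9 120.7]
nearL [24.6 84.4]
nearR [ 24.8 105. ]
-0.15 [[355.0, 259.0], [359.0, 283.0], [370.0, 365.0]]
0 [[365.0, 258.0], [365.0, 283.0], [363.0, 366.0]]
0.15 [[375.0, 258.0], [370.0, 283.0], [357.0, 365.0]]
```

Wheel angle is about -0.13. I'll grip the handle 40 mm from the hinge, which keeps the body clear of the hoop, with the closing line along vise y.

```bash
cat >> vis.py <<'E'
def H(ph): return C+A*40-55*np.cos(ph)*U+55*np.sin(ph)*Y
def fold(ph,th,s=40,dz=-15): # TCP
    d=np.cos(ph)*U-np.sin(ph)*Y
    return H(ph)+s*(np.cos(th)*d+np.sin(th)*A)+[0,0,dz]
E
python3 - <<'E'
from vis import *
st=info();g=fold(-.13,0);print(g.round(1));print("above",shift(g+[0,0,60],st),"down",shift(g,st))
for t in np.radians([0,15,30,45,60,75,90,95]):print(shift(fold(-.13,t),st,g))
E
```

```text
t 2.25 vise [-73.1  39.9 339.8] yawerr -0.6 rot [ 3.141e+00 -1.000e-03  3.061e+00] F [0.7 0.  0.4] q [-0.36  0.33  1.48  0.    1.33 -1.85] open 1.0 grip 0.0
[-32.9  -1.9 117.2]
above [[-40.8 -41.5 162.5]] down [[-40.9 -41.6 222.5]]
[[0. 0. 0.]]
[[ 6.4 -0.2 -8.3]]
[[ 14.6  -0.8 -14.6]]
[[ 24.2  -1.7 -18.7]]
[[ 34.5  -2.9 -20. ]]
[[ 44.8  -4.3 -18.7]]
[[ 54.3  -5.7 -14.7]]
[[ 57.2  -6.2 -12.9]]
```

Request:
arm_command(targets=[[-20,-21,40,0,1],[-40,-41.5,80,0,1],[-41,-41.5,120,0,1],[-41,-41.5,160,0,1],[-41,-41.5,160,0,1]])

```text
t: 2.75
eef_pos: [601.3, -186.8, 176.2]
tcp_rot: [3.139, -0.008, 3.063]
ft_force: [-0.1, -0.6, -0.3]
opening: 1.001
grip_force: 0.0
```

Request:
arm_command(targets=[[0,0,20,0,1],[0,0,40,0,1],[0,0,52,0,1],[0,0,62,0,1],[0,0,62,0,1]])

```text
t: 3.25
eef_pos: [603.6, -188.5, 118.7]
tcp_rot: [3.141, -0.0, 3.063]
ft_force: [-0.0, 1.2, 0.3]
opening: 1.0
grip_force: 0.0
```

```bash
python3 - <<'E'
from vis import *
info();c,T=snap("wrist","pics/wrist2.png");pickle.dump((c,T),open("d2.pkl","wb"))
E
```

```text
t 3.25 vise [-32.4  -1.1 118.7] yawerr -0.5 rot [ 3.141 -0.     3.063] F [-0.   1.2  0.3] q [-0.41  0.6   1.64  0.    0.9  -1.9 ] open 1.0 grip 0.0
```

View pics/wrist2.png

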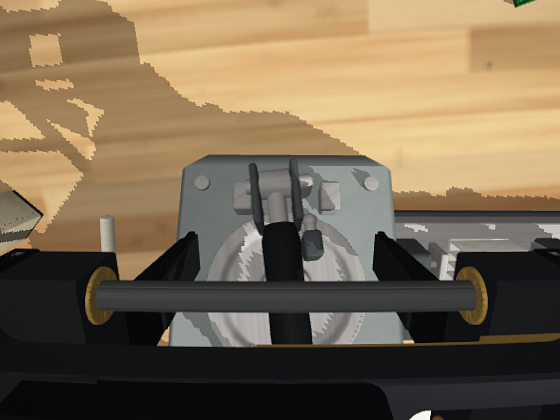

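The handle lies between the open fingers at (285,260), but a dark post at (312,243) sits on the +y finger's side. I'll triangulate it before closing.

```bash
python3 - <<'E'
from vis import *
D0=pickle.load(open("d0.pkl","rb"));D1=pickle.load(open("d1.pkl","rb"));d2=pickle.load(open("d2.pkl","rb"))
def tri(obs):
    M=np.zeros((3,3));b=np.zeros(3)
    for (c,T),uv in obs:
        o,d=ray(c,T,uv);d/=np.linalg.norm(d);Q=np.eye(3)-np.outer(d,d);M+=Q;b+=Q@o
    w=np.linalg.solve(M,b);cc,ss=np.cos(p[2]),np.sin(p[2]);e=w-[p[0],p[1],0];v=np.array([cc*e[0]+ss*e[1],-ss*e[0]+cc*e[1],e[2]])
    return v.round(1),"U,Y,A",np.round([(v-C)@U,v[1],(v-C)@A],1)
w1=lambda u:(np.array(u)+.5)*.7-.5
print("post",tri([(D1["wrist"],w1((382,297))),(d2,(312,246))]))
print("handle root",tri([(D1["wrist"],w1((357,283))),(d2,(282,224))]))
print("right block",tri([(D1["wrist"],w1((398,264))),(d2,(331,194))]))
for n,P in(("TCP",cur()),("grasp",cur()+[0,0,19])):print(n,proj(*d2,V(p,P)).round(0))
for ph in(-.2,-.13,-.05):
    d=np.cos(ph)*U-np.sin(ph)*Y;print(ph,proj(*d2,V(p,[H(ph),H(ph)+22*d,H(ph)+50*d])).round(0).tolist())
E
```

```text
post (array([-33.1,  13.9, 113.2]), 'U,Y,A', array([-24.6,  13.9,  23.6]))
handle root (array([-52.5,  -3.4, 135.9]), 'U,Y,A', array([-30. ,  -3.4,  53. ]))
right block (array([-56.1,  27.4,  85.5]), 'U,Y,A', array([-58.3,  27.4,  11.2]))
TCP [[285. 252.]]
grasp [[285. 267.]]
-0.2 [[266.0, 187.0], [274.0, 227.0], [286.0, 281.0]]
-0.13 [[273.0, 186.0], [279.0, 226.0], [286.0, 281.0]]
-0.05 [[282.0, 185.0], [284.0, 226.0], [287.0, 281.0]]
```

The post tops out about 24 mm above the face, and the fingertips are at about 28. I'll raise 4 mm for margin, then close.

Request:
arm_command(targets=[[0,0,-4,0,0.6],[0,0,-4,0,0.2],[0,0,-4,0,0],[0,0,-4,0,0],[0,0,-4,0,0]])

```text
t: 3.8
eef_pos: [603.6, -188.8, 122.7]
tcp_rot: [3.142, 0.0, 3.062]
ft_force: [-0.0, 0.3, 0.2]
opening: 0.638
grip_force: 0.0
```

Request:
arm_command(targets=[[0,0,0,0,0],[0,0,0,0,0],[0,0,0,0,0]])

```text
t: 4.1
eef_pos: [603.3, -188.1, 122.3]
tcp_rot: [3.14, -0.001, 3.062]
ft_force: [-2.0, 12.2, -3.5]
opening: 0.384
grip_force: 6.0
```

The +y finger met the post: 36 mm opening, +12 N in y. I'll open a bit, then regrip slightly higher and a little up-slope.

Request:
arm_command(targets=[[0,0,0,0,0.6],[0,0,0,0,0.6],[0,0,0,0,0.6],[-1,0,-4,0,0.6],[-2.5,-0.5,-7,0,0.6]])

```text
t: 4.6
eef_pos: [606.2, -189.6, 130.1]
tcp_rot: [-3.142, 0.0, 3.062]
ft_force: [0.7, 0.1, -0.1]
opening: 0.595
grip_force: 0.0
```

Request:
arm_command(targets=[[0,0,0,0,0.2],[0,0,0,0,0],[0,0,0,0,0],[0,0,0,0,0],[0,0,0,0,0]])

```text
t: 5.1
eef_pos: [606.1, -189.5, 129.7]
tcp_rot: [3.142, 0.0, 3.062]
ft_force: [-2.1, -4.5, 1.4]
opening: 0.237
grip_force: 8.4
```

```bash
python3 - <<'E'
from vis import *
info();c,T=snap("wrist","pics/wrist3.png");pickle.dump((c,T),open("d3.pkl","wb"))
E
```

```text
t 5.1 vise [-29.8  -1.9 129.7] yawerr -0.5 rot [3.142 0.    3.062] F [-2.1 -4.5  1.4] q [-0.41  0.59  1.62  0.    0.93 -1.9 ] open 0.24 grip 8.4
```

Request:
arm_command(targets=[[0,0,0,0,0],[0,0,0,0,0],[0,0,0,0,0]])

```text
t: 5.45
eef_pos: [606.1, -189.6, 129.7]
tcp_rot: [-3.142, 0.0, 3.062]
ft_force: [-0.4, -0.4, 3.6]
opening: 0.211
grip_force: 30.8
```

```bash
python3 - <<'E'
from vis import *
st=info();g=fold(-.13,0,43.5)
for t in np.radians(np.arange(0,96,10)):print(shift(fold(-.13,t,43.5),st,g))
E
```

```text
t 5.45 vise [-29.8  -2.  129.7] yawerr -0.5 rot [-3.142  0.     3.062] F [-0.4 -0.4  3.6] q [-0.41  0.59  1.62  0.    0.93 -1.9 ] open 0.21 grip 30.8
[[0. 0. 0.]]
[[ 4.3 -0.1 -6.2]]
[[  9.7  -0.4 -11.6]]
[[ 15.9  -0.9 -16. ]]
[[ 22.7  -1.5 -19.2]]
[[ 30.   -2.3 -21.2]]
[[ 37.5  -3.1 -21.9]]
[[ 45.   -4.1 -21.2]]
[[ 52.2  -5.1 -19.3]]
[[ 59.   -6.1 -16.1]]
```

Gripped at 31 N with 20 mm between the fingers. Now I'll fold it out along the arc.

Request:
arm_command(targets=[[4.5,0,-6,0,0],[9.5,-0.5,-11.5,0,0],[16,-1,-16,0,0],[22.5,-1.5,-19,0,0],[30,-2.5,-21,0,0]])

```text
t: 5.95
eef_pos: [576.5, -188.3, 151.7]
tcp_rot: [3.14, 0.003, 3.062]
ft_force: [7.1, 12.4, 3.3]
opening: 0.202
grip_force: 30.0
```

Request:
arm_command(targets=[[7.5,-0.5,-1,0,0],[15,-1.5,0,0,0],[22,-2.5,2,0,0],[29,-3.5,5,0,0],[31,-4,6,0,0]])

```text
t: 6.45
eef_pos: [543.8, -191.1, 145.2]
tcp_rot: [-3.141, -0.0, 3.062]
ft_force: [0.2, -0.8, 0.4]
opening: 0.021
grip_force: 0.0
```

```bash
python3 - <<'E'
from vis import *
st=info();c,T=snap("wrist","pics/wrist4.png");pickle.dump((c,T),open("d4.pkl","wb"))
b=cv2.imread("pics/wrist4.png")
c2,T2=snap("side","pics/side4.png");a=cv2.resize(cv2.imread("pics/side4.png")[140:260,270:390],(420,420),interpolation=2)
m=np.hstack([cv2.resize(b,(380,285)),cv2.resize(a,(285,285))]);m=np.hstack([b[:, 100:480],a]);cv2.imwrite("pics/m4.png",m)
E
```

```text
t 6.45 vise [-91.9  -7.9 145.2] yawerr -0.5 rot [-3.141 -0.     3.062] F [ 0.2 -0.8  0.4] q [-0.45  0.5   1.76 -0.    0.88 -1.94] open 0.02 grip 0.0
```

View pics/m4.png

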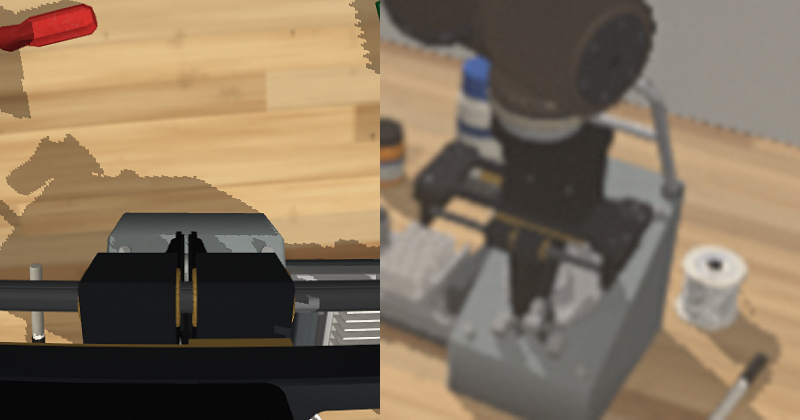

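The handle slipped out during the second half of the arc; the fingers are shut at 2%. I'll back off up and outward, open, and check the handle state numerically.

Request:
arm_command(targets=[[10,0,-40,0,0],[20,0,-80,0,0.5],[20,0,-100,0,1],[20,0,-100,0,1],[20,0,-100,0,1]])

```text
t: 7.05
eef_pos: [524.6, -189.7, 244.2]
tcp_rot: [3.142, -0.0, 3.062]
ft_force: [-0.2, -0.5, -1.0]
opening: 0.286
grip_force: 0.0
```

```bash
cat >> vis.py <<'E'
def handle_scan(c,T,phs,ths):
    g=cv2.cvtColor(c["frame"],cv2.COLOR_RGB2GRAY).astype(float);out=[]
    for ph in phs:
        for th in ths:
            d=np.cos(ph)*U-np.sin(ph)*Y;k=np.cos(th)*d+np.sin(th)*A;s=np.linspace(26,87,25)[:,None]
            sd=np.cross(k,A+.01) if th<.7 else np.cross(k,U);sd/=np.linalg.norm(sd)
            f=lambda o:cv2.remap(g,*[x.astype(np.float32).reshape(1,-1) for x in proj(c,T,V(p,H(ph)+s*k+o*sd)).T],cv2.INTER_LINEAR).ravel()
            i=np.r_[f(0),f(5),f(-5)];o=np.r_[f(15),f(-15)]
            out.append((np.median(o)-np.mean(i),ph,th,np.mean(i)))
    return sorted(out,reverse=True)[:6]
E
python3 - <<'E'
from vis import *
info();c,T=snap("wrist","pics/wrist5.png");pickle.dump((c,T),open("d5.pkl","wb"))
for r in handle_scan(c,T,np.arange(-.4,.41,.05),np.arange(0,1.6,.1)):print(np.round(r,2))
E
```

```text
t 7.05 vise [-111.    -7.9  244.2] yawerr -0.5 rot [ 3.142 -0.     3.062] F [-0.2 -0.5 -1. ] q [-0.47  0.37  1.69 -0.    1.09 -1.96] open 0.29 grip 0.0
[104.36   0.4    1.4   11.31]
[87.83  0.2   1.4  78.59]
[84.14  0.4   1.3  51.92]
[80.86  0.4   1.5  65.9 ]
[80.    0.3   1.4  44.03]
[62.45  0.35  1.4  43.12]
```

Request:
arm_command(targets=[[0,0,0,0,1],[0,0,0,0,1],[0,0,0,0,1],[0,0,0,0,1]])

```text
t: 7.5
eef_pos: [524.7, -189.6, 244.2]
tcp_rot: [3.141, -0.001, 3.062]
ft_force: [0.5, 0.2, 0.1]
opening: 0.664
grip_force: 0.0
```

```bash
python3 - <<'E'
from vis import *
info();c,T=snap("wrist","pics/wrist6.png");pickle.dump((c,T),open("d6.pkl","wb"))
for r in handle_scan(c,T,np.arange(-.4,.41,.05),np.arange(0,1.6,.1)):print(np.round(r,2))
print(proj(c,T,V(p,[H(-.13),H(-.13)+90*A,H(-.13)+90*U])))
E
```

```text
t 7.5 vise [-110.9   -7.8  244.2] yawerr -0.5 rot [ 3.141e+00 -1.000e-03  3.062e+00] F [0.5 0.2 0.1] q [-0.47  0.37  1.69  0.    1.09 -1.96] open 0.66 grip 0.0
[ 8.062e+01 -5.000e-02  1.100e+00  6.778e+01]
[7.912e+01 5.000e-02 1.000e+00 5.540e+01]
[7.876e+01 5.000e-02 1.100e+00 6.422e+01]
[77.23 -0.1   1.1  62.96]
[74.09  0.1   1.1  71.91]
[72.94 -0.    1.   62.11]
[[286.48690329 239.35926814]
 [286.27138678 219.00030939]
 [287.26907125 339.10100655]]
```

View pics/wrist6.png

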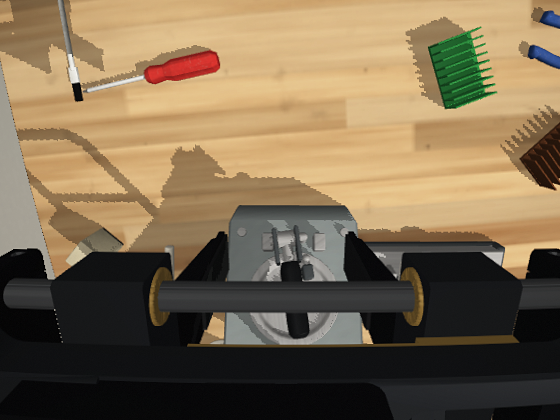

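The handle is folded back, lying from (288,265) to (300,335), so the wheel is at about -0.17. That skewed the first grip. New plan:
1. Square the wheel to 0 by closing on the 34 mm lug.
2. Fold the handle in the clean x-z plane.
3. Slide up the handle for leverage when it stands vertical, at θ=60°.

```bash
python3 - <<'E'
from vis import *
st=info();print("above lug",shift([-66.6,0,150],st),"lug",shift([-66.6,0,111],st))
c,T=pickle.load(open("d6.pkl","rb"))
for ph in(-.25,-.2,-.15,-.1):
    d=np.cos(ph)*U-np.sin(ph)*Y;print(ph,proj(c,T,V(p,[H(ph),H(ph)+24*d,H(ph)+84*d])).round(0).tolist())
E
```

```text
t 7.55 vise [-110.9   -7.7  244.3] yawerr -0.5 rot [ 3.141 -0.     3.062] F [-0.6 -0.   0.4] q [-0.47  0.37  1.69  0.    1.09 -1.96] open 0.71 grip 0.0
above lug [[-44.3   8.1  94.3]] lug [[-44.3   8.1 133.3]]
-0.25 [[280.0, 241.0], [286.0, 265.0], [303.0, 330.0]]
-0.2 [[283.0, 240.0], [288.0, 265.0], [302.0, 331.0]]
-0.15 [[285.0, 240.0], [289.0, 265.0], [300.0, 331.0]]
-0.1 [[288.0, 239.0], [291.0, 264.0], [298.0, 331.0]]
```

Request:
arm_command(targets=[[-25,4,40,0,1],[-44,8,80,0,1],[-44,8,110,0,1],[-44,8,133,0,0.9],[-44,8,133,0,0.5]])

```text
t: 8.05
eef_pos: [568.0, -184.4, 108.7]
tcp_rot: [3.14, -0.005, 3.062]
ft_force: [-0.2, -0.1, 0.7]
opening: 0.882
grip_force: 0.0
```

Request:
arm_command(targets=[[0,0,0,0,0.2],[0,0,0,0,0],[0,0,0,0,0],[0,0,0,0,0],[0,0,0,0,0]])

```text
t: 8.55
eef_pos: [569.4, -185.3, 112.3]
tcp_rot: [-3.141, 0.001, 3.062]
ft_force: [-2.7, -3.2, -0.8]
opening: 0.47
grip_force: 1.7
```

Request:
arm_command(targets=[[0,0,0,0,0],[0,0,0,0,0],[0,0,0,0,0],[0,0,0,0,0]])

```text
t: 8.95
eef_pos: [569.0, -185.5, 111.7]
tcp_rot: [-3.141, -0.0, 3.062]
ft_force: [-3.0, -4.5, -0.1]
opening: 0.35
grip_force: 30.0
```

Request:
arm_command(targets=[[0,0,0,0,0.7],[0,0,0,0,0.7],[0,0,-15,0,0.7],[0,0,-35,0,0.7],[-18,0,-40,0,0.7]])

```text
t: 9.45
eef_pos: [587.1, -186.4, 153.7]
tcp_rot: [-3.141, 0.002, 3.062]
ft_force: [1.2, -0.6, -0.7]
opening: 0.685
grip_force: 0.0
```

```bash
python3 - <<'E'
from vis import *
st=info();print(shift([-30.3,0,129.5],st))
g=fold(0,0,43.5)
for t in np.radians(np.arange(0,61,10)):print(shift(fold(0,t,43.5),st,g))
g=fold(0,np.pi/3,63.5)
for t in np.radians(np.arange(60,101,5)):print(shift(fold(0,t,63.5),st,g))
c,T=snap("wrist","pics/w7.png")
for r in handle_scan(c,T,np.arange(-.4,.41,.05),[0,.1]):print(np.round(r,2))
E
```

```text
t 9.45 vise [-49.   -0.2 153.7] yawerr -0.5 rot [-3.141e+00  2.000e-03  3.062e+00] F [ 1.2 -0.6 -0.7] q [-0.41  0.54  1.65  0.    0.95 -1.91] open 0.69 grip 0.0
[[-18.6   0.3  24.2]]
[[0. 0. 0.]]
[[ 4.3 -0.  -6.2]]
[[  9.7  -0.1 -11.6]]
[[ 15.9  -0.1 -15.9]]
[[ 22.8  -0.2 -19.2]]
[[ 30.1  -0.3 -21.1]]
[[ 37.6  -0.3 -21.8]]
[[0. 0. 0.]]
[[ 5.5 -0.   0.2]]
[[11.  -0.1  0.9]]
[[16.4 -0.1  2.1]]
[[21.7 -0.2  3.8]]
[[26.8 -0.2  5.9]]
[[31.8 -0.3  8.5]]
[[36.4 -0.3 11.4]]
[[40.8 -0.3 14.8]]
[96.41 -0.    0.1  33.68]
[9.554e+01 5.000e-02 1.000e-01 3.371e+01]
[94.17 -0.15  0.1  35.88]
[ 9.212e+01 -5.000e-02  1.000e-01  3.366e+01]
[90.34 -0.    0.   33.68]
[88.4   0.15  0.1  40.04]
```

Request:
arm_command(targets=[[-18.5,0,0,0,0.7],[-18.5,0,14,0,0.6],[-18.5,0,25,0,0.4],[-18.5,0,25,0,0.2],[-18.5,0,25,0,0]])

```text
t: 10.0
eef_pos: [604.9, -187.8, 125.9]
tcp_rot: [3.141, -0.001, 3.062]
ft_force: [-1.0, 3.2, -1.4]
opening: 0.42
grip_force: 2.5
```

Request:
arm_command(targets=[[0,0,0,0,0],[0,0,0,0,0],[0,0,0,0,0],[0,0,0,0,0],[0,0,0,0,0]])

```text
t: 10.5
eef_pos: [603.9, -185.1, 125.2]
tcp_rot: [3.137, -0.005, 3.063]
ft_force: [-1.7, 14.3, -8.6]
opening: 0.309
grip_force: 30.0
```

Request:
arm_command(targets=[[0,0,0,0,0],[0,0,0,0,0]])

```text
t: 10.7
eef_pos: [603.9, -185.1, 125.3]
tcp_rot: [3.137, -0.005, 3.063]
ft_force: [-1.9, 14.4, -8.6]
opening: 0.308
grip_force: 30.0
```

It hit the post again because it sat 4 mm lower than intended. I'll open, raise 5 mm, and regrip.

Request:
arm_command(targets=[[0,0,0,0,0.6],[0,0,0,0,0.6],[0,0,0,0,0.6],[0,0,-3,0,0.5],[-1.5,-0.5,-6,0,0.3]])

```text
t: 11.2
eef_pos: [607.1, -188.9, 133.2]
tcp_rot: [-3.141, 0.0, 3.062]
ft_force: [-0.4, -0.3, 0.7]
opening: 0.46
grip_force: 0.0
```

Request:
arm_command(targets=[[0,0,0,0,0.2],[0,0,0,0,0],[0,0,0,0,0],[0,0,0,0,0],[0,0,0,0,0]])

```text
t: 11.7
eef_pos: [607.0, -188.9, 132.6]
tcp_rot: [-3.141, -0.0, 3.062]
ft_force: [-0.8, -4.1, 1.1]
opening: 0.21
grip_force: 28.6
```

Request:
arm_command(targets=[[0,0,0,0,0],[0,0,0,0,0],[0,0,0,0,0]])

```text
t: 12.0
eef_pos: [607.0, -188.9, 132.6]
tcp_rot: [-3.141, -0.0, 3.062]
ft_force: [-2.4, -5.1, 1.0]
opening: 0.207
grip_force: 28.6
```

The grip is shallow. The handle rests on its flat stop, so I'll slide the pads down 3 mm and then lift to θ=60°.

Request:
arm_command(targets=[[0,0,2,0,0],[0,0,3,0,0],[0,0,3,0,0]])

```text
t: 12.3
eef_pos: [607.4, -189.0, 131.3]
tcp_rot: [-3.141, 0.002, 3.062]
ft_force: [-6.4, -2.8, 15.0]
opening: 0.207
grip_force: 29.6
```

Request:
arm_command(targets=[[4.5,0,-6,0,0],[9.5,0,-11.5,0,0],[16,0,-16,0,0],[23,0,-19,0,0],[30,0,-21,0,0]])

```text
t: 12.8
eef_pos: [579.5, -186.7, 152.4]
tcp_rot: [-3.14, 0.007, 3.062]
ft_force: [9.3, -2.0, 8.5]
opening: 0.197
grip_force: 30.0
```

Request:
arm_command(targets=[[3,0,-0.5,0,0],[6,0,-0.5,0,0],[6,0,-0.5,0,0]])

```text
t: 13.1
eef_pos: [573.9, -186.2, 153.7]
tcp_rot: [-3.14, 0.009, 3.062]
ft_force: [6.7, -1.1, 12.6]
opening: 0.198
grip_force: 29.9
```

```bash
python3 - <<'E'
from vis import *
info()
E
```

```text
t 13.1 vise [-62.1  -0.9 153.7] yawerr -0.5 rot [-3.14   0.009  3.062] F [ 6.7 -1.1 12.6] q [-0.42  0.52  1.69  0.    0.92 -1.92] open 0.2 grip 29.9
```

Still gripped, with θ at about 53°. Now I'll slide up the nearly vertical handle for leverage.

Request:
arm_command(targets=[[0.5,0,-4,0,0],[1,0,-8,0,0],[1.5,0,-12,0,0],[2.5,0,-16,0,0],[3.5,0,-20,0,0]])

```text
t: 13.6
eef_pos: [563.8, -184.2, 166.1]
tcp_rot: [3.137, -0.013, 3.062]
ft_force: [-0.3, -6.0, -11.0]
opening: 0.146
grip_force: 20.1
```

```bash
python3 - <<'E'
from vis import *
info()
E
```

```text
t 13.6 vise [-72.4   0.4 166.1] yawerr -0.5 rot [ 3.137 -0.013  3.062] F [ -0.3  -6.  -11. ] q [-0.43  0.5   1.68 -0.    0.97 -1.92] open 0.15 grip 20.1
```

The pads slid half off the handle. Better idea: when the handle stands vertical, its sleeve is coaxial with the tool. So I'll turn the gripper 90° there and push with the +x finger behind the handle. Resetting first.

Request:
arm_command(targets=[[0,0,0,0,0.6],[0,0,0,0,0.6],[0,0,0,0,0.6],[0,0,0,0,0.6],[0,0,0,0,0.6]])

```text
t: 14.1
eef_pos: [567.9, -185.4, 171.5]
tcp_rot: [-3.142, 0.001, 3.062]
ft_force: [0.0, -0.4, 0.3]
opening: 0.507
grip_force: 0.0
```

```bash
python3 - <<'E'
from vis import *
st=info();print(shift([-30,0,129.5],st))
c,T=snap("wrist","pics/w8.png")
for r in handle_scan(c,T,np.arange(-.4,.41,.05),[0,.1]):print(np.round(r,2))
E
```

```text
t 14.1 vise [-68.2  -0.5 171.5] yawerr -0.5 rot [-3.142e+00  1.000e-03  3.062e+00] F [ 0.  -0.4  0.3] q [-0.43  0.5   1.68  0.    0.97 -1.92] open 0.51 grip 0.0
[[-38.1   0.9  42.1]]
[ 6.476e+01 -5.000e-02  0.000e+00  3.577e+01]
[64.27  0.15  0.1  36.71]
[60.83  0.25  0.1  43.52]
[60.23  0.15  0.   36.5 ]
[56.08  0.1   0.   35.63]
[55.61 -0.    0.1  35.59]
```

Request:
arm_command(targets=[[-20,0.5,0,0,0.6],[-38,1,5,0,0.6],[-38,1,25,0,0.6],[-38,1,41,0,0.6],[-38,1,41,0,0.6]])

```text
t: 14.65
eef_pos: [604.9, -187.1, 128.2]
tcp_rot: [3.14, -0.003, 3.062]
ft_force: [-0.4, 0.0, 0.1]
opening: 0.601
grip_force: 0.0
```

Request:
arm_command(targets=[[0,0,0,0,0.2],[0,0,0,0,0],[0,0,0,0,0],[0,0,0,0,0],[0,0,0,0,0]])

```text
t: 15.15
eef_pos: [605.9, -187.4, 130.7]
tcp_rot: [3.142, 0.001, 3.062]
ft_force: [0.4, 2.3, 2.2]
opening: 0.235
grip_force: 1.3
```

Request:
arm_command(targets=[[0,0,0,0,0],[0,0,0,0,0]])

```text
t: 15.35
eef_pos: [606.0, -188.0, 130.6]
tcp_rot: [-3.141, 0.001, 3.062]
ft_force: [-0.3, -4.2, 4.5]
opening: 0.201
grip_force: 30.8
```

Gripped, with 19 mm between the fingers. Lifting on a slightly bigger arc to θ of about 57°.

Request:
arm_command(targets=[[4.5,0,-6.5,0,0],[10,0,-12,0,0],[16.5,0,-17,0,0],[24,0,-20.5,0,0],[31.5,0,-22.5,0,0]])

```text
t: 15.85
eef_pos: [575.3, -185.6, 153.3]
tcp_rot: [-3.141, 0.004, 3.062]
ft_force: [5.9, -3.4, 1.5]
opening: 0.199
grip_force: 30.0
```

Request:
arm_command(targets=[[2,0,-0.5,0,0],[4.5,0,-0.5,0,0],[4.5,0,-0.5,0,0]])

```text
t: 16.15
eef_pos: [571.2, -185.2, 154.2]
tcp_rot: [-3.14, 0.004, 3.062]
ft_force: [4.7, -3.1, 5.4]
opening: 0.197
grip_force: 30.0
```

Holding well. Now turning the gripper 90° about the vertical handle.

Request:
arm_command(targets=[[0,0,0,8,0],[0,0,0,16,0],[0,0,0,24,0],[0,0,0,32,0],[0,0,0,40,0]])

```text
t: 16.65
eef_pos: [570.3, -181.8, 153.9]
tcp_rot: [3.138, -0.002, 2.359]
ft_force: [2.7, 21.8, 13.8]
opening: 0.201
grip_force: 32.2
```

Request:
arm_command(targets=[[0,0,0,8,0],[0,0,0,16,0],[0,0,0,24,0],[0,0,0,32,0],[0,0,0,40,0]])

```text
t: 17.15
eef_pos: [568.3, -181.5, 153.6]
tcp_rot: [-3.138, -0.005, 1.661]
ft_force: [-8.0, 11.9, 13.6]
opening: 0.208
grip_force: 30.0
```

Request:
arm_command(targets=[[0,0,0,5,0],[0,0,0,10,0],[0,0,0,10,0]])

```text
t: 17.45
eef_pos: [568.7, -182.5, 153.5]
tcp_rot: [-3.139, -0.003, 1.489]
ft_force: [-5.4, 11.2, 11.8]
opening: 0.206
grip_force: 30.0
```

```bash
python3 - <<'E'
from vis import *
info()
E
```

```text
t 17.45 vise [-67.5   2.4 153.5] yawerr -90.6 rot [-3.139e+00 -3.000e-03  1.489e+00] F [-5.4 11.2 11.8] q [-0.42  0.52  1.69  0.    0.93 -0.34] open 0.21 grip 30.0
```

Handle firmly held at x=-67.5 (θ of about 60°). Now I'll push it outward past the latch, then loosen while pushing.

Request:
arm_command(targets=[[0,-3,-0.5,0,0],[0,-6,-0.5,0,0],[0,-9,-0.5,0,0],[0,-12,-0.5,0,0.35],[0,-15,-0.5,0,0.35]])

```text
t: 17.95
eef_pos: [555.9, -183.2, 154.2]
tcp_rot: [3.139, 0.0, 1.492]
ft_force: [4.6, -0.1, 4.3]
opening: 0.321
grip_force: 2.7
```

Request:
arm_command(targets=[[0,-3,0,0,0.35],[0,-6,0,0,0.35],[0,-9,0,0,0.35],[0,-12,0,0,0.35],[0,-12,0,0,0.35]])

```text
t: 18.45
eef_pos: [543.4, -182.6, 153.3]
tcp_rot: [3.14, -0.0, 1.491]
ft_force: [7.7, -0.4, -5.3]
opening: 0.35
grip_force: 11.6
```

```bash
python3 - <<'E'
from vis import *
info()
E
```

```text
t 18.45 vise [-92.8   0.5 153.3] yawerr -90.5 rot [ 3.14  -0.     1.491] F [ 7.7 -0.4 -5.3] q [-0.44  0.49  1.76  0.    0.9  -0.36] open 0.35 grip 11.6
```

Request:
arm_command(targets=[[0,-2,0,0,0.4],[0,-4,0,0,0.4],[0,-6,0,0,0.4]])

```text
t: 18.75
eef_pos: [536.5, -181.9, 153.4]
tcp_rot: [-3.141, -0.0, 1.491]
ft_force: [2.8, -0.8, 0.1]
opening: 0.402
grip_force: 1.3
```

Request:
arm_command(targets=[[0,0,0,0,0.6],[0,0,0,0,0.9],[0,0,0,0,1],[0,0,0,0,1]])

```text
t: 19.15
eef_pos: [536.8, -182.0, 153.6]
tcp_rot: [-3.141, -0.0, 1.491]
ft_force: [-0.3, -0.4, -1.1]
opening: 0.678
grip_force: 0.0
```

```bash
python3 - <<'E'
from vis import *
info();c,T=snap("wrist","pics/w9.png");pickle.dump((c,T),open("d9.pkl","wb"))
cs=snap("side","pics/s9.png");pickle.dump(cs,open("s9.pkl","wb"))
for cc in((c,T),cs):print([np.round(r,2).tolist() for r in handle_scan(*cc,np.arange(-.3,.31,.1),np.arange(0,1.6,.157))][:4])
E
```

```text
t 19.15 vise [-99.4   0.7 153.6] yawerr -90.5 rot [-3.141 -0.     1.491] F [-0.3 -0.4 -1.1] q [-0.44  0.48  1.77  0.    0.89 -0.36] open 0.68 grip 0.0
[[70.32, -0.1, 1.57, 32.87], [61.5, 0.0, 1.57, 28.36], [57.25, 0.1, 1.41, 29.45], [56.31, 0.2, 0.94, 27.72]]
[[41.0, -0.1, 1.57, 53.98], [33.18, 0.1, 0.94, 60.7], [31.28, 0.2, 0.94, 59.75], [30.79, 0.1, 0.78, 69.9]]
```

The scans say θ=1.57, so the handle is latched out. Now I'll rise, turn the gripper back, and regrip near the handle's end for cranking.

Request:
arm_command(targets=[[0,0,-30,0,1],[0,0,-70,0,1],[0,0,-80,-8,1],[0,0,-80,-16,1],[0,0,-80,-24,1]])

```text
t: 19.75
eef_pos: [537.0, -182.0, 234.2]
tcp_rot: [3.141, 0.001, 1.916]
ft_force: [-0.7, 0.9, -0.4]
opening: 0.997
grip_force: 0.0
```

Request:
arm_command(targets=[[0,0,0,-8,1],[0,0,0,-16,1],[0,0,0,-24,1],[0,0,0,-32,1],[0,0,0,-40,1]])

```text
t: 20.25
eef_pos: [536.9, -182.0, 233.6]
tcp_rot: [3.142, -0.0, 2.614]
ft_force: [-0.4, 0.4, -0.1]
opening: 1.003
grip_force: 0.0
```

Request:
arm_command(targets=[[0,0,0,-8,1],[0,0,0,-16,1],[0,0,0,-24,1],[0,0,0,-26,1],[0,0,0,-26,1]])

```text
t: 20.75
eef_pos: [536.9, -182.0, 233.6]
tcp_rot: [3.141, -0.0, 3.063]
ft_force: [-0.7, 0.6, -0.0]
opening: 1.001
grip_force: 0.0
```

```bash
cat >> vis.py <<'E'
def crank(deg,dx=3):
    f=np.radians(deg);x=-47.6*np.cos(f)-60-dx
    return np.array([min(x,-30.),55*np.sin(f),194.9-27.5*np.cos(f)])
E
python3 - <<'E'
from vis import *
st=info();print(shift(crank(0),st))
c,T=snap("wrist","pics/w10.png");pickle.dump((c,T),open("d10.pkl","wb"));s=snap("side","pics/s10.png")
print([np.round(r,2).tolist() for r in handle_scan(*s,np.arange(-.3,.31,.05),[0,.5,1.,1.3,1.57])])
print([np.round(r,2).tolist() for r in handle_scan(c,T,np.arange(-.3,.31,.05),[0,.5,1.,1.3,1.57])])
def rel(a,b):
    for d in np.arange(a,b+1,20):print(d,shift(crank(d),st,crank(a))[0])
rel(0,100);rel(100,140)
E
```

```text
t 20.75 vise [-99.4   0.7 233.6] yawerr -0.5 rot [ 3.141 -0.     3.063] F [-0.7  0.6 -0. ] q [-0.44  0.39  1.68  0.    1.07 -1.94] open 1.0 grip 0.0
[[11.2 -0.8 66.2]]
[[63.47, -0.0, 1.57, 61.16], [61.29, -0.05, 1.57, 56.45], [51.25, -0.1, 1.57, 56.21], [50.75, 0.05, 1.3, 89.28], [48.49, -0.0, 1.3, 92.48], [47.4, 0.15, 1.3, 89.69]]
[[76.79, -0.15, 1.57, 18.2], [74.41, -0.1, 1.57, 20.19], [73.0, -0.05, 1.57, 19.59], [59.11, -0.2, 1.57, 23.16], [45.34, 0.1, 1.3, 97.37], [40.86, -0.05, 1.3, 63.52]]
0 [0. 0. 0.]
20 [-2.7 18.8 -1.7]
40 [-10.9  35.4  -6.4]
60 [-23.4  47.8 -13.7]
80 [-38.9  54.5 -22.7]
100 [-55.4  54.6 -32.3]
100 [0. 0. 0.]
120 [-15.6  -6.4  -9. ]
140 [-24.9 -18.6 -16.3]
```

Both cameras confirm the handle is latched out and the wheel is near -0.05. Descending and gripping.

Request:
arm_command(targets=[[11,-1.5,30,0,1],[11,-1.5,55,0,0.8],[11,-1.5,66,0,0.5],[11,-1.5,66,0,0.2],[11,-1.5,66,0,0]])

```text
t: 21.35
eef_pos: [526.4, -182.8, 168.3]
tcp_rot: [-3.141, 0.001, 3.062]
ft_force: [-1.1, 0.4, 0.1]
opening: 0.723
grip_force: 0.0
```

Request:
arm_command(targets=[[0,0,0,0,0],[0,0,0,0,0],[0,0,0,0,0],[0,0,0,0,0],[0,0,0,0,0]])

```text
t: 21.85
eef_pos: [525.9, -182.7, 167.8]
tcp_rot: [-3.141, 0.0, 3.062]
ft_force: [-1.3, -2.4, 1.1]
opening: 0.302
grip_force: 1.3
```

Request:
arm_command(targets=[[0,0,0,0,0],[0,0,0,0,0],[0,0,0,0,0]])

```text
t: 22.15
eef_pos: [525.8, -182.8, 167.7]
tcp_rot: [-3.141, 0.0, 3.062]
ft_force: [-1.5, -1.7, 1.8]
opening: 0.196
grip_force: 30.0
```

```bash
python3 -c "
from vis import *
info()"
```

```text
t 22.15 vise [-110.4   -0.9  167.7] yawerr -0.5 rot [-3.141  0.     3.062] F [-1.5 -1.7  1.8] q [-0.45  0.45  1.78 -0.    0.91 -1.94] open 0.2 grip 30.0
```

Gripped with φ at about 0. Cranking clockwise, 0→100°.

Request:
arm_command(targets=[[-2.5,19.5,-1.5,0,0],[-11,36,-6.5,0,0],[-23.5,48.5,-13.5,0,0],[-39,55,-22.5,0,0],[-55.5,55.5,-32.5,0,0]])

```text
t: 22.65
eef_pos: [585.3, -131.4, 199.7]
tcp_rot: [-3.141, -0.002, 3.063]
ft_force: [-2.7, -10.1, -8.7]
opening: 0.199
grip_force: 30.1
```

```bash
python3 -c "
from vis import *
st=info();print(crank(100));print([shift(crank(d),st,crank(100)).tolist() for d in (120,130,140,150)])"
```

```text
t 22.65 vise [-54.7  54.6 199.7] yawerr -0.4 rot [-3.141e+00 -2.000e-03  3.063e+00] F [ -2.7 -10.1  -8.7] q [-0.33  0.47  1.64 -0.    1.03 -1.82] open 0.2 grip 30.1
[-54.73434674  54.16442642 199.67532489]
[[[-15.6, -6.4, -9.0]], [[-22.4, -11.9, -12.9]], [[-24.8, -18.6, -16.3]], [[-24.9, -26.5, -19.1]]]
```

Request:
arm_command(targets=[[-8,-2.5,-4.5,0,0],[-15.5,-6.5,-9,0,0],[-22,-12,-13,0,0],[-22,-12,-13,0,0.32],[-22,-12,-13,0,0.32]])

```text
t: 23.15
eef_pos: [606.6, -145.2, 212.9]
tcp_rot: [3.141, 0.0, 3.062]
ft_force: [-0.3, -0.4, 0.8]
opening: 0.294
grip_force: 0.0
```

```bash
python3 -c "
from vis import *
st=info();a=crank(130);print(a)
for d in (140,150,160,170,180,190,200,210,220,230):print(d,(crank(d)-a).round(1))"
```

```text
t 23.15 vise [-32.4  42.3 212.9] yawerr -0.5 rot [3.141 0.    3.062] F [-0.3 -0.4  0.8] q [-0.34  0.49  1.56  0.    1.09 -1.83] open 0.29 grip 0.0
[-32.40330978  42.13244437 212.57665927]
140 [ 2.4 -6.8  3.4]
150 [  2.4 -14.6   6.1]
160 [  2.4 -23.3   8.2]
170 [  2.4 -32.6   9.4]
180 [  2.4 -42.1   9.8]
190 [  2.4 -51.7   9.4]
200 [  2.4 -60.9   8.2]
210 [  2.4 -69.6   6.1]
220 [  2.4 -77.5   3.4]
230 [  0.  -84.3   0. ]
```

Now caged, I'll push across the top with x held at -30 to clear the hoop.

Request:
arm_command(targets=[[-2.5,-7,-3.5,0,0.32],[-2.5,-14,-5,0,0.32],[-2.5,-21,-6.5,0,0.32],[-2.5,-28,-8,0,0.32]])

```text
t: 23.55
eef_pos: [606.9, -173.4, 221.2]
tcp_rot: [3.14, 0.0, 3.062]
ft_force: [-0.2, 2.4, 0.4]
opening: 0.319
grip_force: 0.9
```

```bash
python3 -c "
from vis import *
st=info()"
```

```text
t 23.55 vise [-30.1  14.2 221.2] yawerr -0.5 rot [3.14  0.    3.062] F [-0.2  2.4  0.4] q [-0.38  0.49  1.53  0.    1.11 -1.88] open 0.32 grip 0.9
```

Request:
arm_command(targets=[[0,-9.5,-1.5,0,0.32],[0,-19,-2,0,0.32],[0,-29,-1.5,0,0.32],[0,-38,0,0,0.32],[0,-46.5,2,0,0.32]])

```text
t: 24.05
eef_pos: [602.9, -220.9, 218.9]
tcp_rot: [3.142, 0.0, 3.062]
ft_force: [-0.6, -0.5, 0.5]
opening: 0.316
grip_force: 0.0
```

```bash
python3 -c "
from vis import *
st=info();c,T=snap('wrist','pics/w11.png');s=snap('side','pics/s11.png');t=snap('top','pics/t11.png');pickle.dump([(c,T),s,t],open('d11.pkl','wb'))
for x in ((c,T),s,t): print([np.round(r,2).tolist() for r in handle_scan(*x,np.arange(2,4.5,.1),[1.57])])"
```

```text
t 24.05 vise [-30.7 -33.5 218.9] yawerr -0.5 rot [3.142 0.    3.062] F [-0.6 -0.5  0.5] q [-0.45  0.51  1.51  0.    1.12 -1.94] open 0.32 grip 0.0
[[76.31, 4.3, 1.57, 71.33], [64.64, 4.2, 1.57, 76.78], [62.08, 4.4, 1.57, 88.61], [52.08, 2.1, 1.57, 79.44], [46.49, 2.0, 1.57, 95.01], [34.37, 3.8, 1.57, 129.77]]
[[66.26, 3.1, 1.57, 64.12], [60.02, 3.2, 1.57, 68.37], [27.02, 3.0, 1.57, 86.61], [26.12, 4.0, 1.57, 112.15], [24.99, 3.3, 1.57, 94.51], [23.42, 3.9, 1.57, 111.71]]
[[46.61, 2.2, 1.57, 61.87], [40.7, 2.1, 1.57, 68.02], [31.49, 2.0, 1.57, 76.53], [30.19, 2.3, 1.57, 62.67], [11.4, 3.1, 1.57, 57.2], [9.84, 2.4, 1.57, 65.17]]
```

The finger edge slipped past at the top: the side scan puts the handle at φ of about 3.12. I'll back out, straddle it again at y of about 0, and go slightly deeper in x while watching for hoop contact.

Request:
arm_command(targets=[[18,0,0,0,0.5],[36,5,0,0,0.5],[36,35,-3,0,0.5],[20,36,-4,0,0.5],[2,36,-4,0,0.5]])

```text
t: 24.7
eef_pos: [604.4, -182.7, 224.0]
tcp_rot: [-3.142, 0.001, 3.063]
ft_force: [0.3, 0.2, -0.7]
opening: 0.499
grip_force: 0.0
```

```bash
python3 -c "
from vis import *
st=info();s=snap('side','pics/s12.png');print([np.round(r,2).tolist() for r in handle_scan(*s,np.arange(2,4.5,.05),[1.57])])"
```

```text
t 24.7 vise [-32.    4.7 224. ] yawerr -0.4 rot [-3.142e+00  1.000e-03  3.063e+00] F [ 0.3  0.2 -0.7] q [-0.4   0.49  1.53  0.    1.12 -1.89] open 0.5 grip 0.0
[[47.66, 3.25, 1.57, 76.28], [41.4, 3.2, 1.57, 78.08], [38.26, 2.35, 1.57, 99.65], [38.24, 3.15, 1.57, 83.36], [37.67, 3.3, 1.57, 78.97], [34.9, 3.35, 1.57, 85.35]]
```

Request:
arm_command(targets=[[-2,0,0,0,0.4],[-4,0,0,0,0.32],[-5,0,0,0,0.32]])

```text
t: 25.05
eef_pos: [608.6, -184.2, 223.1]
tcp_rot: [3.141, -0.0, 3.062]
ft_force: [0.9, -0.0, -0.1]
opening: 0.343
grip_force: 0.0
```

Request:
arm_command(targets=[[-1,0,0,0,0.3],[-2,0,0,0,0.3],[-2,0,0,0,0.3]])

```text
t: 25.35
eef_pos: [610.7, -184.5, 223.2]
tcp_rot: [-3.142, -0.0, 3.062]
ft_force: [-2.2, -1.7, 1.0]
opening: 0.301
grip_force: 0.9
```

Request:
arm_command(targets=[[-1,-5,0,0,0.3],[-1.5,-10,0,0,0.3],[-1.5,-15,0,0,0.3]])

```text
t: 25.65
eef_pos: [609.2, -197.7, 222.4]
tcp_rot: [3.138, -0.006, 3.063]
ft_force: [-14.5, 11.2, 1.1]
opening: 0.298
grip_force: 7.4
```

```bash
python3 -c "
from vis import *
st=info()"
```

```text
t 25.65 vise [-26.1  -9.9 222.4] yawerr -0.4 rot [ 3.138 -0.006  3.063] F [-14.5  11.2   1.1] q [-0.42  0.51  1.5   0.    1.13 -1.91] open 0.3 grip 7.4
```

Some hoop or edge contact (Fx -14). I'll ease back 1.5 mm and keep pushing -y.

Request:
arm_command(targets=[[1.5,-3,0,0,0.3],[1.5,-8,0.5,0,0.3],[1.5,-14,1,0,0.3]])

```text
t: 25.95
eef_pos: [608.3, -213.3, 222.1]
tcp_rot: [3.141, -0.001, 3.062]
ft_force: [-3.6, 3.9, 0.1]
opening: 0.299
grip_force: 2.0
```

```bash
python3 -c "
from vis import *
st=info();s=snap('side','pics/s13.png');print([np.round(r,2).tolist() for r in handle_scan(*s,np.arange(2.8,4.5,.05),[1.57])])"
```

```text
t 25.95 vise [-25.9 -25.5 222.1] yawerr -0.5 rot [ 3.141e+00 -1.000e-03  3.062e+00] F [-3.6  3.9  0.1] q [-0.44  0.51  1.5   0.    1.13 -1.93] open 0.3 grip 2.0
[[69.04, 3.1, 1.57, 69.4], [66.83, 3.05, 1.57, 65.94], [55.98, 3.0, 1.57, 70.3], [51.16, 3.15, 1.57, 79.89], [35.64, 2.95, 1.57, 81.4], [31.18, 3.8, 1.57, 106.85]]
```

Request:
arm_command(targets=[[0,-5,1,0,0.3],[0.5,-9,2,0,0.3],[0.5,-9,2,0,0],[0.5,-9,2,0,0],[0.5,-9,2,0,0]])

```text
t: 26.5
eef_pos: [607.6, -222.3, 220.2]
tcp_rot: [-3.141, 0.0, 3.062]
ft_force: [-0.8, 0.5, 0.6]
opening: 0.105
grip_force: 0.0
```

```bash
python3 -c "
from vis import *
st=info();a=cur(st)
for d in range(215,400,15):print(d,(crank(d)-crank(215)).round(1),crank(d).round(1))"
```

```text
t 26.5 vise [-25.9 -34.5 220.2] yawerr -0.5 rot [-3.141  0.     3.062] F [-0.8  0.5  0.6] q [-0.45  0.52  1.49  0.    1.13 -1.94] open 0.11 grip 0.0
215 [0. 0. 0.] [-30.  -31.5 217.4]
230 [ -2.4 -10.6  -4.9] [-32.4 -42.1 212.6]
245 [-12.9 -18.3 -10.9] [-42.9 -49.8 206.5]
260 [-24.7 -22.6 -17.8] [-54.7 -54.2 199.7]
275 [-37.1 -23.2 -24.9] [-67.1 -54.8 192.5]
290 [-49.3 -20.1 -31.9] [-79.3 -51.7 185.5]
305 [-60.3 -13.5 -38.3] [-90.3 -45.1 179.1]
320 [-69.5  -3.8 -43.6] [-99.5 -35.4 173.8]
335 [-76.1   8.3 -47.5] [-106.1  -23.2  170. ]
350 [-79.9  22.  -49.6] [-109.9   -9.6  167.8]
365 [-80.4  36.3 -49.9] [-110.4    4.8  167.5]
380 [-77.7  50.4 -48.4] [-107.7   18.8  169.1]
395 [-72.   63.1 -45.1] [-102.    31.5  172.4]
```

It slipped past again; Fx/Fy says the edge met the handle well off its axis. I'll back off and localise the handle properly.

Request:
arm_command(targets=[[30,0,0,0,0.3],[60,0,0,0,0.5],[90,-30,0,0,0.5],[120,-60,0,0,0.5],[120,-80,0,0,0.5]])

```text
t: 27.0
eef_pos: [479.0, -293.3, 220.7]
tcp_rot: [-3.141, -0.0, 3.061]
ft_force: [2.2, 0.4, 0.5]
opening: 0.463
grip_force: 0.0
```

```bash
python3 - <<'E'
from vis import *
info();D={n:snap(n,f"pics/{n}14.png") for n in("top","side","wrist")};pickle.dump(D,open("d14.pkl","wb"))
for n in D:print(n,[np.round(r,2).tolist() for r in handle_scan(*D[n],np.arange(2.6,4.2,.05),np.arange(.9,1.6,.11))])
print(proj(*D["top"],V(p,[H(3.2)+26*A,H(3.2)+90*A,[16.7,0,320]])),proj(*D["side"],V(p,[H(3.2)+26*A,H(3.2)+90*A,[16.7,0,320]])))
t=cv2.imread("pics/top14.png")[115:195,280:360];s=cv2.imread("pics/side14.png")[145:265,275:395]
cv2.imwrite("pics/m14.png",np.hstack([cv2.resize(t,(400,400),interpolation=2),cv2.resize(s,(400,400),interpolation=2)]))
E
```

```text
t 27.0 vise [-149.2 -114.5  220.7] yawerr -0.5 rot [-3.141 -0.     3.061] F [2.2 0.4 0.5] q [-0.67  0.39  1.71 -0.    1.04 -2.16] open 0.46 grip 0.0
top [[54.46, 3.0, 1.12, 53.33], [53.84, 3.0, 1.01, 53.15], [52.64, 2.95, 1.12, 50.85], [51.67, 3.05, 1.01, 55.47], [51.42, 2.85, 1.23, 48.26], [51.35, 2.85, 1.12, 47.62]]
side [[30.39, 2.7, 1.23, 61.46], [27.43, 2.75, 1.23, 68.16], [27.25, 2.65, 1.23, 57.44], [23.35, 2.6, 1.23, 55.63], [15.94, 2.8, 1.23, 76.57], [10.6, 3.7, 0.9, 73.15]]
wrist [[12.11, 3.05, 1.34, 23.89], [11.57, 3.1, 1.34, 19.74], [9.74, 3.4, 1.34, 25.28], [7.11, 3.45, 1.34, 27.92], [6.92, 2.6, 1.01, 32.72], [5.66, 2.65, 1.01, 33.32]]
[[315.65086149 152.85770427]
 [316.72365698 160.47583285]
 [318.85389731 141.98818689]] [[325.82419736 196.58257533]
 [323.11199292 186.78177841]
 [329.2260752  158.88632289]]
```

View pics/m14.png

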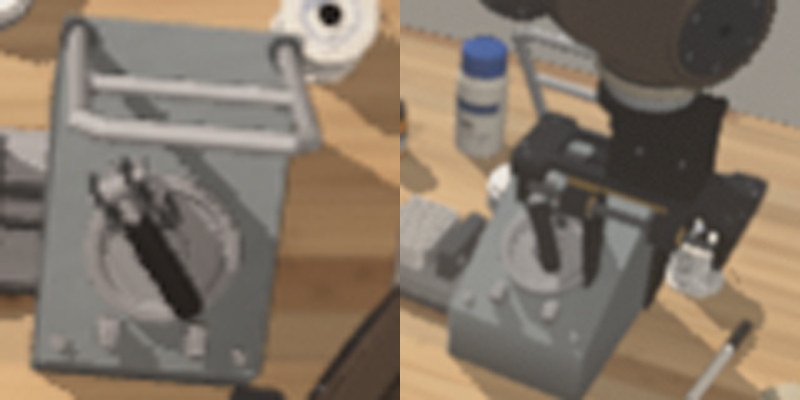

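The top view (left half) shows the handle folded back over the wheel: hinge at (120,190), tip at (190,305), so φ is about 150°. The pure -y push at 150° had an inward component, and that released the latch.

Repair:
1. Close on the free end at y=0, which brings the wheel to 180°.
2. Fold the handle out there. The latch point is at x of about -38, clear of the hoop.

Request:
arm_command(targets=[[-15,30,0,0,0.8],[-35,65,0,0,1],[-60,95,10,0,1],[-90,114,20,0,1],[-100,114.5,30,0,1]])

```text
t: 27.65
eef_pos: [592.8, -182.7, 189.6]
tcp_rot: [3.141, 0.001, 3.066]
ft_force: [0.0, -1.2, -0.2]
opening: 0.867
grip_force: 0.0
```

```bash
python3 - <<'E'
from vis import *
st=info();print(shift([-36.5,0,150],st),shift([-36.5,0,116],st))
ph=np.pi;g=fold(ph,0,74)
for t in range(0,96,10):print(t,shift(fold(ph,np.radians(t),74),st,g)[0],fold(ph,np.radians(t),74,0).round(0))
E
```

```text
t 27.65 vise [-43.6   3.9 189.6] yawerr -0.2 rot [3.141e+00 1.000e-03 3.066e+00] F [ 0.  -1.2 -0.2] q [-0.41  0.51  1.6   0.    1.03 -1.9 ] open 0.87 grip 0.0
[[-7.1 -3.9 39.6]] [[-7.  -3.9 73.6]]
0 [0. 0. 0.] [-36.  -0. 130.]
10 [  5.4  -0.  -11.7] [-42.  -0. 142.]
20 [  8.8  -0.  -24.2] [-45.  -0. 154.]
30 [  9.9  -0.  -37. ] [-46.  -0. 167.]
40 [  8.7  -0.  -49.9] [-45.  -0. 180.]
50 [  5.4  -0.  -62.3] [-42.   0. 192.]
60 [ -0.1   0.  -74. ] [-36.   0. 204.]
70 [ -7.5   0.1 -84.6] [-29.   0. 215.]
80 [-16.6   0.1 -93.7] [-20.   0. 224.]
90 [ -27.2    0.2 -101.1] [ -9.   0. 231.]
```

Request:
arm_command(targets=[[0,0,20,0,1],[0,0,35,0,1],[0,0,35,0,1]])

```text
t: 27.95
eef_pos: [589.4, -185.3, 153.0]
tcp_rot: [3.14, -0.004, 3.063]
ft_force: [-0.4, -0.7, 0.4]
opening: 1.0
grip_force: 0.0
```

```bash
python3 - <<'E'
from vis import *
st=info();print(shift([-36.5,0,117],st))
E
```

```text
t 27.95 vise [-46.7   1.1 153. ] yawerr -0.4 rot [ 3.14  -0.004  3.063] F [-0.4 -0.7  0.4] q [-0.41  0.55  1.64  0.    0.96 -1.9 ] open 1.0 grip 0.0
[[-10.4  -1.1  35.9]]
```

Request:
arm_command(targets=[[-10,-1,10,0,1],[-10,-1,25,0,0.9],[-10,-1,36,0,0.6],[-10,-1,36,0,0.3],[-10,-1,36,0,0]])

```text
t: 28.45
eef_pos: [600.4, -188.2, 119.4]
tcp_rot: [3.142, 0.0, 3.062]
ft_force: [-0.9, 0.1, -0.0]
opening: 0.719
grip_force: 0.0
```

Request:
arm_command(targets=[[0,0,0,0,0],[0,0,0,0,0],[0,0,0,0,0],[0,0,0,0,0],[0,0,0,0,0]])

```text
t: 28.95
eef_pos: [598.0, -189.9, 118.3]
tcp_rot: [-3.14, -0.004, 3.062]
ft_force: [-8.1, -11.2, -5.2]
opening: 0.3
grip_force: 5.9
```

Request:
arm_command(targets=[[0,0,0,0,0],[0,0,0,0,0],[0,0,0,0,0]])

```text
t: 29.25
eef_pos: [598.7, -188.4, 118.6]
tcp_rot: [-3.142, -0.003, 3.062]
ft_force: [-5.3, -3.9, -2.7]
opening: 0.209
grip_force: 29.6
```

```bash
python3 -c "
from vis import *
info()"
```

```text
t 29.25 vise [-37.2  -1.3 118.6] yawerr -0.5 rot [-3.142e+00 -3.000e-03  3.062e+00] F [-5.3 -3.9 -2.7] q [-0.41  0.6   1.65 -0.    0.9  -1.9 ] open 0.21 grip 29.6
```

Squared at φ of about 180°. Folding out now.

Request:
arm_command(targets=[[5.5,0,-11.5,0,0],[9,0,-24,0,0],[10,0,-37,0,0],[8.5,0,-50,0,0],[5.5,0,-62,0,0]])

```text
t: 29.75
eef_pos: [595.3, -187.4, 182.9]
tcp_rot: [-3.142, 0.002, 3.062]
ft_force: [5.4, -0.1, -7.8]
opening: 0.197
grip_force: 30.0
```

Request:
arm_command(targets=[[-2.5,0,-6,0,0],[-5.5,0,-12,0,0],[-9,0,-17,0,0],[-12.5,0,-22,0,0],[-12.5,0,-22,0,0]])

```text
t: 30.25
eef_pos: [607.8, -188.5, 203.4]
tcp_rot: [3.141, 0.001, 3.062]
ft_force: [1.6, 2.6, -5.9]
opening: 0.202
grip_force: 30.0
```

```bash
python3 -c "
from vis import *
info()"
```

```text
t 30.25 vise [-28.2  -0.8 203.4] yawerr -0.5 rot [3.141e+00 1.000e-03 3.062e+00] F [ 1.6  2.6 -5.9] q [-0.4   0.52  1.54  0.    1.08 -1.9 ] open 0.2 grip 30.0
```

Held; θ is about 70°, past the latch point. I'll nudge up a little more, then open so it snaps out.

Request:
arm_command(targets=[[-1,0,-4,0,0],[-1,0,-9,0,0],[-1,0,-9,0,0],[-1,0,-9,0,0.45],[-1,0,-9,0,0.45]])

```text
t: 30.75
eef_pos: [608.3, -189.1, 212.6]
tcp_rot: [-3.141, 0.001, 3.062]
ft_force: [-0.5, 1.3, 0.6]
opening: 0.319
grip_force: 0.0
```

Request:
arm_command(targets=[[0,0,0,0,0.45],[0,0,0,0,0.45],[0,0,0,0,0.45]])

```text
t: 31.05
eef_pos: [608.0, -188.8, 212.5]
tcp_rot: [-3.141, 0.0, 3.062]
ft_force: [0.2, -0.3, 0.1]
opening: 0.448
grip_force: 0.0
```

```bash
python3 - <<'E'
from vis import *
info();D={n:snap(n,f"pics/{n}15.png") for n in("top","side","wrist")};pickle.dump(D,open("d15.pkl","wb"))
# dark-sleeve fraction along predicted axis for theta hypotheses, per camera
for n in D:
    c,T=D[n];g=cv2.cvtColor(c["frame"],cv2.COLOR_RGB2GRAY)
    o=[]
    for th in (0,.6,1.2,1.57):
        k=np.cos(th)*-U+np.sin(th)*A;P=H(np.pi)+np.linspace(26,88,12)[:,None]*k
        o.append([int(g[int(v),int(u)]) for u,v in proj(c,T,V(p,P)).round().clip(0,419)])
    print(n,*o,sep="\n  ")
E
```

```text
t 31.05 vise [-27.9  -1.1 212.5] yawerr -0.5 rot [-3.141  0.     3.062] F [ 0.2 -0.3  0.1] q [-0.4   0.51  1.53 -0.    1.1  -1.9 ] open 0.45 grip 0.0
top
  [43, 40, 57, 65, 66, 73, 68, 47, 59, 49, 67, 66]
  [41, 38, 57, 65, 66, 71, 55, 47, 64, 59, 66, 67]
  [45, 45, 43, 41, 38, 49, 66, 66, 65, 67, 70, 62]
  [49, 49, 47, 47, 47, 47, 45, 45, 44, 42, 42, 41]
side
  [66, 55, 55, 57, 55, 55, 55, 57, 54, 55, 56, 61]
  [143, 109, 63, 67, 61, 71, 80, 96, 116, 115, 129, 146]
  [119, 122, 122, 102, 101, 115, 115, 134, 134, 141, 141, 141]
  [76, 78, 96, 100, 101, 102, 101, 103, 114, 114, 108, 115]
wrist
  [29, 26, 26, 26, 26, 26, 26, 24, 24, 26, 25, 25]
  [197, 29, 26, 26, 25, 25, 25, 26, 26, 25, 24, 19]
  [46, 181, 181, 187, 164, 45, 27, 26, 27, 26, 26, 27]
  [72, 72, 72, 72, 72, 72, 72, 72, 69, 69, 69, 69]
```

```bash
python3 - <<'E'
from vis import *
D=pickle.load(open("d15.pkl","rb"))
for n in("side","wrist"):
    c,T=D[n];g=cv2.cvtColor(c["frame"],cv2.COLOR_RGB2GRAY)
    for th,s in((0,35),(0,60),(0,82),(1.57,40),(1.57,82)):
        k=np.cos(th)*-U+np.sin(th)*A;P=H(np.pi)+s*k+np.arange(-40,41,5)[:,None]*Y
        q=proj(c,T,V(p,P)).round().astype(int).clip(0,419);print(n,th,s,q[8].tolist(),[int(g[v,u]) for u,v in q])
E
```

```text
side 0 35 [321, 210] [116, 121, 114, 102, 75, 80, 86, 62, 55, 56, 80, 129, 144, 146, 142, 138, 138]
side 0 60 [318, 217] [113, 122, 123, 124, 125, 139, 133, 75, 55, 57, 91, 141, 142, 125, 130, 145, 144]
side 0 82 [315, 223] [115, 135, 140, 132, 120, 120, 98, 70, 56, 56, 91, 140, 138, 128, 147, 145, 140]
side 1.57 40 [324, 194] [140, 139, 139, 140, 125, 88, 49, 57, 100, 106, 131, 138, 116, 116, 126, 98, 52]
side 1.57 82 [322, 188] [140, 141, 140, 64, 47, 56, 91, 138, 108, 102, 113, 113, 131, 111, 52, 51, 59]
wrist 0 35 [287, 249] [9, 18, 83, 142, 77, 61, 9, 24, 26, 26, 192, 177, 160, 131, 13, 14, 11]
wrist 0 60 [287, 217] [146, 127, 130, 183, 141, 137, 23, 21, 26, 26, 145, 175, 180, 173, 128, 174, 174]
wrist 0 82 [287, 189] [118, 120, 119, 137, 165, 215, 2, 20, 25, 25, 190, 188, 182, 173, 166, 166, 167]
wrist 1.57 40 [288, 299] [72, 72, 72, 71, 72, 72, 72, 72, 72, 72, 72, 71, 72, 72, 72, 72, 71]
wrist 1.57 82 [288, 300] [68, 68, 69, 69, 69, 69, 69, 69, 69, 68, 70, 69, 69, 72, 71, 71, 71]
```

The profiles show it folded back again: 70–75° wasn't past the latch. I'll regrip nearer the free end (s=83), which lets me reach about 78–80° before the hoop limit.

Request:
arm_command(targets=[[16,1,30,0,0.5],[16,1,60,0,0.5],[16,1,90,0,0.5],[16,1,101,0,0.5],[16,1,101,0,0.1]])

```text
t: 31.7
eef_pos: [591.8, -186.3, 110.0]
tcp_rot: [3.141, -0.002, 3.062]
ft_force: [0.3, -0.3, -0.5]
opening: 0.46
grip_force: 0.0
```

Request:
arm_command(targets=[[0,0,0,0,0],[0,0,0,0,0],[0,0,0,0,0],[0,0,0,0,0],[0,0,0,0,0]])

```text
t: 32.2
eef_pos: [592.8, -187.0, 111.9]
tcp_rot: [-3.141, 0.002, 3.062]
ft_force: [1.1, -2.6, 2.5]
opening: 0.199
grip_force: 30.0
```

```bash
python3 - <<'E'
from vis import *
st=info();ph=np.pi;a=cur(st)
s=(27.6-a[0])/.866;s=(55-((a[0]+20)/.866));print("s",s,"axis z-TCP",105+(55-s)*.5+34.64-a[2])
g=fold(ph,0,s)
for t in (15,30,45,60,68,74,78,80,82):print(t,shift(fold(ph,np.radians(t),s),st,g)[0],(a+fold(ph,np.radians(t),s)-g).round(0))
E
```

```text
t 32.2 vise [-43.2  -0.4 111.9] yawerr -0.5 rot [-3.141e+00  2.000e-03  3.062e+00] F [ 1.1 -2.6  2.5] q [-0.41  0.6   1.67 -0.    0.87 -1.9 ] open 0.2 grip 30.0
s 81.83223990929153 axis z-TCP 14.275889609868756
15 [  8.1  -0.1 -19.8] [-51.  -0. 132.]
30 [ 10.9  -0.1 -40.9] [-54.  -0. 153.]
45 [  8.1  -0.1 -62.1] [-51.  -0. 174.]
60 [ -0.2  -0.1 -81.8] [-43.  -0. 194.]
68 [ -6.6  -0.  -91.3] [-37.  -0. 203.]
74 [-12.2   0.  -97.7] [-31.  -0. 210.]
78 [ -16.3    0.  -101.7] [-27.  -0. 214.]
80 [ -18.5    0.  -103.6] [-25.  -0. 216.]
82 [-2.070e+01  1.000e-01 -1.054e+02] [-23.  -0. 217.]
```

Request:
arm_command(targets=[[5.5,0,-12,0,0],[10,0,-27,0,0],[11,0,-41,0,0],[8,0,-62,0,0],[0,0,-82,0,0]])

```text
t: 32.7
eef_pos: [593.3, -186.8, 193.6]
tcp_rot: [-3.141, 0.003, 3.062]
ft_force: [20.9, -5.6, -20.1]
opening: 0.194
grip_force: 30.0
```

Request:
arm_command(targets=[[-6.5,0,-9.5,0,0],[-12,0,-16,0,0],[-16,0,-20,0,0],[-17,0,-23,0,0],[-17,0,-25,0,0]])

```text
t: 33.2
eef_pos: [610.9, -187.5, 215.0]
tcp_rot: [3.14, 0.002, 3.062]
ft_force: [23.6, -4.3, -36.0]
opening: 0.199
grip_force: 29.9
```

```bash
python3 -c "
from vis import *
info()"
```

```text
t 33.2 vise [-25.1   0.4 215. ] yawerr -0.5 rot [3.140e+00 2.000e-03 3.062e+00] F [ 23.6  -4.3 -36. ] q [-0.4   0.51  1.52  0.    1.11 -1.89] open 0.2 grip 29.9
```

Strong radial tension means my arc is slightly too large, but there's no hoop contact yet. I'll ease toward the hinge while gaining angle.

Request:
arm_command(targets=[[-1.5,0,1.5,0,0],[-3,0,3,0,0],[-3,0,3,0,0]])

```text
t: 33.5
eef_pos: [612.0, -187.8, 215.0]
tcp_rot: [3.141, -0.001, 3.062]
ft_force: [0.7, -0.9, -3.4]
opening: 0.192
grip_force: 30.0
```

```bash
python3 - <<'E'
from vis import *
info();D={n:snap(n,f"pics/{n}16.png") for n in("top","side")};pickle.dump(D,open("d16.pkl","wb"))
E
```

```text
t 33.5 vise [-2.40e+01  2.00e-01  2.15e+02] yawerr -0.5 rot [ 3.141e+00 -1.000e-03  3.062e+00] F [ 0.7 -0.9 -3.4] q [-0.4   0.51  1.52  0.    1.11 -1.89] open 0.19 grip 30.0
```

Request:
arm_command(targets=[[-1,0,-1,0,0],[-2,0,-2,0,0],[-2,0,-2,0,0]])

```text
t: 33.9
eef_pos: [612.3, -187.7, 215.5]
tcp_rot: [3.14, -0.005, 3.062]
ft_force: [-8.2, -0.2, -13.6]
opening: 0.194
grip_force: 35.9
```

Request:
arm_command(targets=[[-1,0,-1,0,0],[-2,0,-2,0,0],[-2,0,-2,0,0]])

```text
t: 34.2
eef_pos: [612.0, -187.5, 215.5]
tcp_rot: [3.139, -0.012, 3.062]
ft_force: [-19.0, 0.3, -21.4]
opening: 0.195
grip_force: 43.2
```

```bash
python3 - <<'E'
from vis import *
info();D={n:snap(n,f"pics/{n}17.png") for n in("top","side","wrist")};pickle.dump(D,open("d17.pkl","wb"))
for n in D:
    c,T=D[n];g=cv2.cvtColor(c["frame"],cv2.COLOR_RGB2GRAY).astype(np.float32)
    for th in np.radians([60,65,70,75,80,85,90,95]):
        k=np.cos(th)*-U+np.sin(th)*A;P=H(np.pi)+np.arange(24,70,6)[:,None]*k
        q=proj(c,T,V(p,P)).astype(np.float32);print(n,round(np.degrees(th)),cv2.remap(g,q[:,0][None],q[:,1][None],1).ravel().astype(int).tolist())
E
```

```text
t 34.2 vise [-24.    0.5 215.5] yawerr -0.5 rot [ 3.139 -0.012  3.062] F [-19.    0.3 -21.4] q [-0.4   0.52  1.51 -0.    1.13 -1.89] open 0.19 grip 43.2
top 60 [41, 39, 57, 65, 65, 65, 71, 54]
top 65 [42, 39, 47, 63, 65, 65, 66, 69]
top 70 [42, 41, 39, 53, 64, 65, 65, 66]
top 75 [43, 42, 40, 39, 53, 64, 65, 66]
top 80 [44, 42, 42, 40, 38, 49, 62, 65]
top 85 [45, 43, 42, 42, 40, 38, 41, 50]
top 90 [45, 45, 44, 42, 42, 42, 40, 39]
top 95 [46, 46, 45, 45, 44, 43, 42, 42]
side 60 [95, 95, 91, 86, 81, 92, 106, 121]
side 65 [83, 83, 82, 81, 85, 94, 111, 124]
side 70 [69, 66, 63, 62, 65, 78, 91, 109]
side 75 [60, 52, 50, 49, 50, 52, 58, 61]
side 80 [53, 49, 49, 50, 50, 51, 52, 52]
side 85 [51, 50, 51, 49, 50, 50, 51, 53]
side 90 [50, 51, 52, 51, 49, 50, 50, 51]
side 95 [55, 56, 58, 58, 55, 51, 49, 50]
wrist 60 [17, 17, 13, 120, 123, 133, 190, 176]
wrist 65 [17, 17, 18, 13, 128, 123, 120, 168]
wrist 70 [18, 17, 17, 18, 14, 37, 124, 124]
wrist 75 [38, 18, 17, 17, 18, 17, 13, 49]
wrist 80 [47, 40, 29, 18, 18, 17, 17, 17]
wrist 85 [55, 55, 47, 46, 41, 39, 26, 18]
wrist 90 [60, 60, 59, 59, 57, 55, 53, 50]
wrist 95 [65, 66, 66, 66, 66, 65, 62, 61]
```

The handle is carrying about 1 N·m in the outward direction, well above the 0.4 latch limit, so it must be at its stop. I'll relax the pressing and open gently to a cage.

Request:
arm_command(targets=[[2,0,2,0,0],[3,0,3,0,0],[3,0,3,0,0.45],[3,0,3,0,0.45],[3,0,3,0,0.45]])

```text
t: 34.85
eef_pos: [612.1, -187.0, 215.9]
tcp_rot: [3.14, -0.003, 3.062]
ft_force: [-8.6, 6.0, -6.0]
opening: 0.393
grip_force: 5.4
```

```bash
python3 - <<'E'
from vis import *
info();D={n:snap(n,f"pics/{n}18.png") for n in("side","wrist")};pickle.dump(D,open("d18.pkl","wb"))
for n in D:
    c,T=D[n];g=cv2.cvtColor(c["frame"],cv2.COLOR_RGB2GRAY)
    for th,s in((0,60),(0,82),(1.57,26),(1.57,40),(1.57,60)):
        k=np.cos(th)*-U+np.sin(th)*A;P=H(np.pi)+s*k+np.arange(-40,41,5)[:,None]*Y
        q=proj(c,T,V(p,P)).round().astype(int).clip(0,419);print(n,th,s,q[8].tolist(),[int(g[v,u]) for u,v in q])
E
```

```text
t 34.85 vise [-24.    1.  215.9] yawerr -0.5 rot [ 3.140e+00 -3.000e-03  3.062e+00] F [-8.6  6.  -6. ] q [-0.4   0.51  1.52  0.    1.12 -1.89] open 0.39 grip 5.4
side 0 60 [318, 217] [112, 120, 123, 123, 125, 138, 152, 150, 151, 153, 152, 149, 141, 125, 131, 145, 143]
side 0 82 [315, 223] [146, 160, 138, 132, 119, 118, 115, 124, 139, 148, 149, 149, 138, 129, 146, 146, 139]
side 1.57 26 [325, 196] [138, 138, 139, 141, 138, 97, 107, 62, 50, 51, 48, 89, 111, 140, 137, 111, 59]
side 1.57 40 [324, 194] [139, 139, 138, 140, 142, 138, 67, 50, 53, 50, 48, 61, 95, 116, 111, 74, 51]
side 1.57 60 [323, 191] [139, 141, 141, 142, 136, 70, 46, 52, 51, 53, 53, 52, 119, 134, 64, 50, 61]
wrist 0 60 [284, 211] [140, 131, 196, 178, 133, 131, 111, 171, 173, 175, 128, 169, 174, 164, 125, 169, 166]
wrist 0 82 [284, 184] [114, 116, 114, 170, 180, 209, 206, 206, 200, 188, 180, 183, 176, 164, 163, 162, 163]
wrist 1.57 26 [284, 291] [63, 63, 63, 62, 62, 62, 63, 63, 63, 54, 53, 53, 53, 54, 54, 56, 55]
wrist 1.57 40 [284, 290] [63, 56, 55, 54, 54, 54, 53, 52, 53, 54, 53, 54, 54, 54, 55, 55, 49]
wrist 1.57 60 [284, 290] [55, 56, 55, 55, 54, 54, 54, 53, 53, 54, 53, 50, 50, 50, 50, 51, 50]
```

The handle is out and latched, clear of the wheel face, with φ of about 180°. I'll back x to -28, then push -y, which is outward-safe past the top.

Request:
arm_command(targets=[[4,0,-3,0,0.4],[7,0,-6,0,0.3],[7,0,-6,0,0.3]])

```text
t: 35.25
eef_pos: [606.6, -187.9, 223.8]
tcp_rot: [-3.141, 0.003, 3.062]
ft_force: [0.9, -1.2, 0.2]
opening: 0.316
grip_force: 0.0
```

Request:
arm_command(targets=[[0,-6,0,0,0.3],[0,-12,0,0,0.3],[0,-18,0,0,0.3],[0,-24,1,0,0.3]])

```text
t: 35.65
eef_pos: [604.3, -212.0, 221.2]
tcp_rot: [3.141, 0.0, 3.062]
ft_force: [-1.5, 2.1, 2.0]
opening: 0.3
grip_force: 1.4
```

```bash
cat >> vis.py <<'E'
def prof(ph,cams=("side",),ss=(30,45,60),tag="x"):
    info()
    for n in cams:
        c,T=snap(n,f"pics/{n}_{tag}.png");g=cv2.cvtColor(c["frame"],cv2.COLOR_RGB2GRAY)
        for s in ss:
            P=H(ph)+s*A+np.arange(-50,51,5)[:,None]*Y;q=proj(c,T,V(p,P)).round().astype(int).clip(0,419)
            print(n,s,"y0",round(H(ph)[1]),[int(g[v,u]) for u,v in q])
E
python3 -c "
from vis import *
prof(np.radians(200),tag='19')"
```

```text
t 35.65 vise [-30.  -24.5 221.2] yawerr -0.5 rot [3.141 0.    3.062] F [-1.5  2.1  2. ] q [-0.44  0.51  1.51  0.    1.12 -1.93] open 0.3 grip 1.4
side 30 y0 -19 [140, 139, 140, 139, 140, 140, 138, 142, 127, 76, 53, 52, 52, 83, 98, 101, 54, 98, 119, 139, 140]
side 45 y0 -19 [140, 140, 139, 139, 139, 139, 139, 113, 63, 51, 53, 53, 52, 63, 67, 57, 55, 76, 117, 131, 140]
side 60 y0 -19 [141, 141, 138, 139, 140, 141, 125, 89, 49, 54, 51, 55, 54, 53, 54, 54, 52, 97, 133, 144, 137]
```

Tracking: φ is about 197°. I'll push to about 215° and then grip.

Request:
arm_command(targets=[[0,-6,1.5,0,0.3],[0,-12,3,0,0.3],[0,-9,4,0,0],[0,-8,4,0,0],[0,-8,4,0,0]])

```text
t: 36.2
eef_pos: [603.7, -219.3, 216.8]
tcp_rot: [-3.141, -0.0, 3.062]
ft_force: [0.4, -0.1, -2.9]
opening: 0.192
grip_force: 30.0
```

Request:
arm_command(targets=[[0,0,0,0,0],[0,0,0,0,0]])

```text
t: 36.4
eef_pos: [603.7, -219.4, 216.8]
tcp_rot: [3.141, -0.0, 3.062]
ft_force: [1.1, 0.9, -4.0]
opening: 0.196
grip_force: 30.0
```

```bash
python3 - <<'E'
from vis import *
prof(np.radians(215),tag='20')
a=cur()
for d in (230,245,260,280,300,320,340,360):print(d,(crank(d,1)-a).round(1),crank(d,1).round(0))
E
```

```text
t 36.4 vise [-30.1 -31.9 216.8] yawerr -0.5 rot [ 3.141 -0.     3.062] F [ 1.1  0.9 -4. ] q [-0.45  0.51  1.51  0.    1.12 -1.94] open 0.2 grip 30.0
side 30 y0 -32 [134, 140, 140, 139, 138, 138, 141, 142, 127, 82, 51, 52, 53, 87, 101, 73, 63, 123, 140, 141, 142]
side 45 y0 -32 [141, 141, 139, 140, 139, 139, 140, 140, 124, 64, 50, 52, 53, 67, 61, 53, 69, 111, 143, 141, 138]
side 60 y0 -32 [131, 140, 140, 139, 139, 138, 140, 141, 110, 67, 50, 52, 53, 55, 53, 50, 66, 139, 139, 133, 130]
230 [ -0.4 -10.2  -4.3] [-30. -42. 213.]
245 [-10.8 -17.9 -10.4] [-41. -50. 207.]
260 [-22.7 -22.3 -17.2] [-53. -54. 200.]
280 [-39.2 -22.3 -26.7] [-69. -54. 190.]
300 [-54.7 -15.7 -35.7] [-85. -48. 181.]
320 [-67.4  -3.4 -43. ] [-97. -35. 174.]
340 [-75.7  13.1 -47.8] [-106.  -19.  169.]
360 [-78.5  31.9 -49.5] [-109.   -0.  167.]
```

Request:
arm_command(targets=[[8.5,-11,5,0,0],[19,-19,11,0,0],[31,-23.5,17.5,0,0],[48,-23.5,27.5,0,0],[63.5,-17,36.5,0,0]])

```text
t: 36.95
eef_pos: [538.7, -231.5, 180.1]
tcp_rot: [3.141, 0.002, 3.061]
ft_force: [12.1, 6.8, -4.4]
opening: 0.192
grip_force: 30.0
```

```bash
python3 -c "
from vis import *
prof(np.radians(300),tag='21')"
```

```text
t 36.95 vise [-94.1 -48.6 180.1] yawerr -0.5 rot [3.141e+00 2.000e-03 3.061e+00] F [12.1  6.8 -4.4] q [-0.52  0.47  1.7   0.    0.97 -2.01] open 0.19 grip 30.0
side 30 y0 -48 [92, 92, 93, 105, 111, 109, 110, 113, 111, 67, 51, 52, 52, 67, 96, 83, 54, 78, 146, 137, 151]
side 45 y0 -48 [91, 91, 99, 110, 109, 110, 112, 120, 119, 59, 51, 53, 51, 69, 60, 52, 76, 124, 151, 148, 153]
side 60 y0 -48 [92, 99, 120, 112, 110, 108, 111, 154, 99, 52, 52, 51, 54, 53, 53, 52, 76, 155, 158, 151, 140]
```

Request:
arm_command(targets=[[12.5,12.5,7.5,0,0],[21,29,12,0,0],[24,48,13.5,0,0],[21,67,12,0,0],[12.5,84,7.5,0,0]])

```text
t: 37.5
eef_pos: [533.4, -147.3, 173.0]
tcp_rot: [-3.14, 0.002, 3.062]
ft_force: [5.8, -8.0, -4.2]
opening: 0.195
grip_force: 30.0
```

```bash
python3 - <<'E'
from vis import *
prof(np.radians(400),tag='22')
# jaws from wrist + top: intensity profile along y at x=28
D={n:snap(n,f"pics/{n}22.png") for n in("wrist","top")};pickle.dump(D,open("d22.pkl","wb"))
for n,z in(("wrist",66),("top",66)):
    c,T=D[n];g=cv2.cvtColor(c["frame"],cv2.COLOR_RGB2GRAY).astype(np.float32)
    acc=0
    for x in (0,6,50,56):
        ys=np.arange(100,242,2.);q=proj(c,T,V(p,np.c_[x+0*ys,ys,z+0*ys])).astype(np.float32)
        if x==0:print(n,q[[0,-1]].round().tolist())
        acc=acc+cv2.remap(g,q[:,0][None],q[:,1][None],1).ravel()/4
    print([(int(y),int(a)) for y,a in zip(ys,acc)])
E
```

```text
t 37.5 vise [-105.3   35.1  173. ] yawerr -0.5 rot [-3.140e+00  2.000e-03  3.062e+00] F [ 5.8 -8.  -4.2] q [-0.39  0.44  1.79 -0.    0.92 -1.88] open 0.2 grip 30.0
side 30 y0 35 [130, 126, 125, 125, 108, 107, 119, 98, 81, 52, 52, 51, 53, 71, 94, 68, 56, 57, 68, 94, 95]
side 45 y0 35 [126, 125, 125, 124, 123, 127, 86, 68, 66, 77, 52, 53, 51, 58, 60, 56, 55, 66, 83, 95, 105]
side 60 y0 35 [123, 124, 123, 131, 117, 102, 92, 136, 98, 63, 52, 52, 54, 55, 54, 55, 55, 84, 99, 122, 155]
wrist [[354.0, 307.0], [498.0, 304.0]]
[(100, 20), (102, 20), (104, 21), (106, 20), (108, 20), (110, 20), (112, 20), (114, 20), (116, 20), (118, 20), (120, 20), (122, 20), (124, 20), (126, 20), (128, 20), (130, 20), (132, 20), (134, 20), (136, 20), (138, 20), (140, 20), (142, 20), (144, 20), (146, 20), (148, 20), (150, 20), (152, 20), (154, 20), (156, 20), (158, 20), (160, 20), (162, 20), (164, 20), (166, 19), (168, 20), (170, 24), (172, 45), (174, 45), (176, 44), (178, 44), (180, 43), (182, 43), (184, 44), (186, 43), (188, 43), (190, 43), (192, 42), (194, 37), (196, 35), (198, 36), (200, 38), (202, 41), (204
[... 371 characters left out ...]
(122, 80), (124, 80), (126, 80), (128, 80), (130, 81), (132, 84), (134, 95), (136, 109), (138, 120), (140, 119), (142, 115), (144, 117), (146, 146), (148, 158), (150, 156), (152, 152), (154, 151), (156, 153), (158, 156), (160, 158), (162, 158), (164, 158), (166, 157), (168, 156), (170, 156), (172, 157), (174, 158), (176, 157), (178, 156), (180, 154), (182, 158), (184, 164), (186, 169), (188, 168), (190, 165), (192, 161), (194, 157), (196, 151), (198, 142), (200, 127), (202, 109), (204, 105), (206, 98), (208, 82), (210, 77), (212, 77), (214, 80), (216, 80), (218, 80), (220, 80), (222, 81), (224, 81), (226, 82), (228, 92), (230, 116), (232, 149), (234, 163), (236, 169), (238, 170), (240, 170)]
```

Now at φ=400° with the handle still out. Before the last part I'll measure the jaw gap from close above: release, rise, and view from y of about 160.

Request:
arm_command(targets=[[0,0,0,0,0.6],[0,0,0,0,0.6],[0,0,-25,0,0.6],[0,0,-60,0,0.6],[-10,40,-60,0,0.6]])

```text
t: 38.15
eef_pos: [546.9, -110.6, 237.0]
tcp_rot: [-3.139, 0.006, 3.058]
ft_force: [1.0, 0.4, -0.3]
opening: 0.554
grip_force: 0.0
```

Request:
arm_command(targets=[[-10,45,0,0,0.6],[-20,85,10,0,0.6],[-20,85,15,0,0.6],[-20,85,15,0,0.6]])

```text
t: 38.55
eef_pos: [572.4, -24.1, 217.4]
tcp_rot: [-3.141, -0.002, 3.064]
ft_force: [0.7, -0.8, 0.9]
opening: 0.6
grip_force: 0.0
```

```bash
cat >> vis.py <<'E'
def jaws(tag):
    c,T=snap("wrist",f"pics/j{tag}.png");pickle.dump((c,T),open(f"j{tag}.pkl","wb"))
    g=cv2.cvtColor(c["frame"],cv2.COLOR_RGB2GRAY).astype(np.float32);ys=np.arange(95,245,1.)
    for z,xs in((66,range(0,60,4)),):
        M=np.array([cv2.remap(g,*[a.astype(np.float32)[None] for a in proj(c,T,V(p,np.c_[x+0*ys,ys,z+0*ys])).T],1).ravel() for x in xs])
        print("rows",proj(c,T,V(p,[[0,160,z],[60,160,z]])).round().tolist())
        print(z," ".join(f"{int(y)}:{int(m)}" for y,m in zip(ys,np.median(M,0))))
E
python3 -c "
from vis import *
prof(np.radians(400),tag='23');jaws(23)"
```

```text
t 38.55 vise [-75.2 160.7 217.4] yawerr -0.4 rot [-3.141e+00 -2.000e-03  3.064e+00] F [ 0.7 -0.8  0.9] q [-0.16  0.41  1.68 -0.    1.04 -1.65] open 0.6 grip 0.0
side 30 y0 35 [125, 121, 121, 120, 105, 104, 112, 103, 93, 54, 54, 54, 54, 94, 106, 70, 66, 71, 86, 92, 91]
side 45 y0 35 [124, 121, 120, 119, 119, 132, 94, 66, 60, 61, 54, 54, 61, 80, 76, 68, 75, 89, 92, 93, 99]
side 60 y0 35 [118, 119, 118, 127, 127, 97, 76, 119, 74, 57, 54, 55, 60, 82, 73, 83, 92, 92, 99, 115, 146]
rows [[286.0, 261.0], [287.0, 311.0]]
66 95:46 96:46 97:46 98:46 99:46 100:46 101:46 102:50 103:51 104:55 105:59 106:59 107:59 108:59 109:59 110:59 111:59 112:60 113:60 114:60 115:58 116:64 117:65 118:65 119:64 120:64 121:64 122:64 123:64 124:65 125:65 126:65 127:65 128:65 129:64 130:64 131:64 132:64 133:64 134:59 135:56 136:60 137:60 138:59 139:60 140:60 141:60 142:60 143:60 144:65 145:65 146:65 147:64 148:64 149:64 150:64 151:65 152:64 153:65 154:65 155:65 156:65 157:64 158:64 159:64 160:64 161:64 162:64 163:64 164:64 165:64 166:64 167:65 168:65 169:64 170:64 171:64 172:64 173:63 174:64 175:64 176:64 177:65 178:64 179:63 180:65 181:64 182:64 183:64 184:64 185:64 186:64 187:63 188:64 189:64 190:64 191:64 192:64 193:63 194:63 195:63 196:63 197:63 198:63 199:63 200:63 201:63 202:64 203:63 204:63 205:63 206:63 207:59 208:46 209:58 210:63 211:63 212:63 213:64 214:58 215:57 216:56 217:57 218:47 219:44 220:43 221:43 222:44 223:44 224:44 225:43 226:43 227:43 228:43 229:43 230:43 231:44 232:43 233:44 234:43 235:44 236:43 237:43 238:42 239:43 240:43 241:43 242:43 243:43 244:43
```

Request:
arm_command(targets=[[-15,3,-40,0,0.6],[-30,5,-80,0,0.6],[-32,5,-85,0,0.6],[-32,5,-85,0,0.6]])

```text
t: 39.05
eef_pos: [605.4, -23.3, 304.2]
tcp_rot: [-3.141, 0.002, 3.061]
ft_force: [0.1, 0.8, -1.4]
opening: 0.6
grip_force: 0.0
```

```bash
python3 -c "
from vis import *
info();jaws(24)"
```

```text
t 39.05 vise [-42.3 163.8 304.2] yawerr -0.6 rot [-3.141e+00  2.000e-03  3.061e+00] F [ 0.1  0.8 -1.4] q [-0.15  0.39  1.49 -0.    1.27 -1.64] open 0.6 grip 0.0
rows [[283.0, 207.0], [283.0, 252.0]]
66 95:102 96:119 97:123 98:123 99:123 100:123 101:123 102:123 103:122 104:122 105:122 106:119 107:120 108:121 109:121 110:122 111:122 112:118 113:103 114:78 115:67 116:73 117:82 118:84 119:84 120:85 121:85 122:86 123:86 124:86 125:85 126:85 127:85 128:87 129:88 130:89 131:88 132:86 133:75 134:60 135:61 136:88 137:113 138:121 139:115 140:117 141:118 142:114 143:112 144:141 145:177 146:189 147:190 148:192 149:171 150:150 151:143 152:144 153:142 154:141 155:141 156:140 157:139 158:139 159:139 160:139 161:138 162:137 163:137 164:137 165:137 166:139 167:139 168:139 169:138 170:139 171:137 172:136 173:136 174:135 175:135 176:135 177:135 178:135 179:135 180:136 181:136 182:136 183:136 184:135 185:135 186:135 187:135 188:136 189:137 190:137 191:136 192:134 193:133 194:133 195:132 196:132 197:144 198:132 199:126 200:115 201:93 202:79 203:93 204:116 205:125 206:105 207:66 208:50 209:61 210:77 211:84 212:86 213:85 214:84 215:84 216:84 217:85 218:86 219:87 220:86 221:85 222:84 223:84 224:84 225:86 226:86 227:85 228:89 229:139 230:178 231:181 232:127 233:106 234:104 235:92 236:82 237:87 238:92 239:99 240:99 241:69 242:60 243:63 244:65
```

Clean profile:
- near jaw body: 113.5–135
- pad plate: 144–149.3
- sink: 149.3–200
- far jaw edge: about 206.5 (possibly a plate at about 203.4)

So contact comes at about 450–490°. I'll regrip, wind to 490°, and measure the compression again.

Request:
arm_command(targets=[[20,-42,20,0,0.6],[40,-84,45,0,0.6],[57,-126,69,0,0.6],[58.5,-128.5,80,0,0.6],[58.5,-128.5,80,0,0.6]])

```text
t: 39.6
eef_pos: [534.4, -146.6, 220.5]
tcp_rot: [3.14, -0.005, 3.059]
ft_force: [0.3, 0.6, -0.4]
opening: 0.598
grip_force: 0.0
```

```bash
python3 -c "
from vis import *
st=info();print(shift(crank(400,3),st))"
```

```text
t 39.6 vise [-104.3   35.8  220.5] yawerr -0.7 rot [ 3.14  -0.005  3.059] F [ 0.3  0.6 -0.4] q [-0.39  0.39  1.72  0.    1.04 -1.88] open 0.6 grip 0.0
[[-5.1 -0.5 46.6]]
```

Request:
arm_command(targets=[[0,-0.5,25,0,0.5],[0,-0.5,48,0,0.4],[0,-0.5,48,0,0],[0,-0.5,48,0,0],[0,-0.5,48,0,0]])

```text
t: 40.1
eef_pos: [537.3, -145.8, 176.3]
tcp_rot: [-3.141, 0.001, 3.063]
ft_force: [-0.8, -2.3, -0.6]
opening: 0.235
grip_force: 1.4
```

Request:
arm_command(targets=[[0,0,0,0,0],[0,0,0,0,0],[0,0,0,0,0]])

```text
t: 40.4
eef_pos: [537.1, -146.1, 176.1]
tcp_rot: [-3.141, 0.002, 3.062]
ft_force: [-1.5, -2.2, 7.0]
opening: 0.198
grip_force: 30.0
```

```bash
python3 - <<'E'
from vis import *
st=info();a=cur(st);print("dx",-47.6*np.cos(np.radians(400))-60-a[0])
for d in range(420,530,10):
    f=np.radians(d);e=np.radians(400);w=np.array([-47.6*(np.cos(f)-np.cos(e)),55*(np.sin(f)-np.sin(e)),-27.5*(np.cos(f)-np.cos(e))]);print(d,shift(a+w,st,a)[0],(a+w).round(0))
E
```

```text
t 40.4 vise [-101.7   36.4  176.1] yawerr -0.5 rot [-3.141e+00  2.000e-03  3.062e+00] F [-1.5 -2.2  7. ] q [-0.38  0.44  1.77 -0.    0.93 -1.88] open 0.2 grip 30.0
dx 5.187697976036048
420 [-12.6  12.4  -7.3] [-89.  49. 183.]
430 [-20.1  16.5 -11.6] [-81.  53. 188.]
440 [-28.1  19.  -16.3] [-73.  55. 192.]
450 [-36.3  19.9 -21. ] [-65.  56. 197.]
460 [-44.6  19.2 -25.8] [-57.  55. 202.]
470 [-52.7  16.8 -30.4] [-49.  53. 207.]
480 [-60.2  12.8 -34.7] [-41.  49. 211.]
490 [-67.1   7.3 -38.6] [-35.  43. 215.]
500 [-73.    0.6 -42. ] [-29.  36. 218.]
510 [-77.8  -7.2 -44.7] [-24.  29. 221.]
520 [-81.4 -15.9 -46.8] [-20.  20. 223.]
```

Request:
arm_command(targets=[[-12.5,13,-7.5,0,0],[-28,20,-16.5,0,0],[-44.5,20.5,-26,0,0],[-57,16.5,-32.5,0,0],[-67.5,8.5,-38.5,0,0]])

```text
t: 40.9
eef_pos: [603.3, -143.1, 214.0]
tcp_rot: [-3.141, -0.005, 3.063]
ft_force: [-11.8, -2.1, 3.9]
opening: 0.197
grip_force: 30.0
```

Request:
arm_command(targets=[[0,0,0,0,0],[0,0,0,0,0.6],[0,0,0,0,0.6],[0,0,0,0,0.6]])

```text
t: 41.3
eef_pos: [604.8, -142.5, 213.6]
tcp_rot: [3.141, 0.0, 3.062]
ft_force: [0.9, -0.8, 0.1]
opening: 0.394
grip_force: 0.0
```

```bash
python3 -c "
from vis import *
prof(np.radians(490),tag='25')"
```

```text
t 41.3 vise [-34.5  44.9 213.6] yawerr -0.5 rot [3.141 0.    3.062] F [ 0.9 -0.8  0.1] q [-0.34  0.49  1.57  0.    1.09 -1.83] open 0.39 grip 0.0
side 30 y0 42 [129, 137, 137, 137, 137, 137, 142, 147, 112, 86, 51, 52, 50, 59, 115, 110, 113, 113, 104, 72, 117]
side 45 y0 42 [128, 140, 139, 139, 140, 137, 137, 137, 123, 56, 54, 51, 50, 58, 82, 122, 123, 76, 55, 90, 118]
side 60 y0 42 [131, 138, 140, 139, 138, 137, 136, 89, 51, 53, 52, 54, 52, 66, 112, 123, 75, 51, 55, 108, 120]
```

Handle still out at 490°. Going back up to measure the jaws.

Request:
arm_command(targets=[[0,0,-15,0,0.6],[2,0,-50,0,0.6],[5,40,-85,0,0.6],[7,85,-90,0,0.6],[7,120,-90,0,0.6]])

```text
t: 41.85
eef_pos: [607.4, -20.5, 305.6]
tcp_rot: [3.141, 0.003, 3.062]
ft_force: [0.1, -0.3, -0.7]
opening: 0.6
grip_force: 0.0
```

Request:
arm_command(targets=[[0,0,0,0,0.6],[0,0,0,0,0.6]])

```text
t: 42.05
eef_pos: [607.2, -21.8, 303.6]
tcp_rot: [3.142, 0.0, 3.064]
ft_force: [-0.5, 0.0, -0.0]
opening: 0.6
grip_force: 0.0
```

```bash
python3 -c "
from vis import *
prof(np.radians(490),tag='26');jaws(26)"
```

```text
t 42.05 vise [-40.6 165.4 303.6] yawerr -0.4 rot [3.142 0.    3.064] F [-0.5  0.  -0. ] q [-0.14  0.39  1.48  0.    1.27 -1.64] open 0.6 grip 0.0
side 30 y0 42 [123, 131, 132, 132, 131, 131, 135, 142, 107, 85, 52, 53, 51, 57, 110, 104, 109, 107, 107, 113, 127]
side 45 y0 42 [122, 133, 133, 134, 133, 131, 132, 131, 125, 80, 57, 54, 53, 59, 81, 117, 119, 124, 122, 123, 120]
side 60 y0 42 [125, 132, 134, 133, 131, 131, 131, 132, 125, 65, 53, 55, 54, 67, 108, 134, 132, 130, 128, 120, 116]
rows [[282.0, 207.0], [283.0, 251.0]]
66 95:65 96:116 97:118 98:123 99:123 100:122 101:122 102:123 103:122 104:122 105:122 106:122 107:121 108:121 109:122 110:122 111:122 112:118 113:119 114:120 115:121 116:121 117:122 118:120 119:108 120:83 121:62 122:70 123:80 124:84 125:84 126:85 127:85 128:86 129:86 130:86 131:85 132:85 133:86 134:86 135:88 136:88 137:89 138:87 139:76 140:60 141:63 142:99 143:111 144:115 145:116 146:116 147:114 148:116 149:145 150:176 151:190 152:190 153:183 154:170 155:153 156:142 157:143 158:141 159:140 160:139 161:139 162:138 163:138 164:137 165:137 166:136 167:136 168:136 169:136 170:136 171:138 172:138 173:138 174:137 175:137 176:137 177:136 178:135 179:135 180:135 181:135 182:135 183:135 184:135 185:135 186:135 187:136 188:136 189:137 190:137 191:137 192:137 193:136 194:136 195:135 196:134 197:133 198:132 199:132 200:132 201:129 202:117 203:111 204:117 205:126 206:106 207:73 208:52 209:60 210:75 211:83 212:86 213:85 214:85 215:84 216:84 217:85 218:86 219:87 220:87 221:85 222:83 223:83 224:84 225:86 226:86 227:85 228:91 229:133 230:171 231:188 232:174 233:123 234:130 235:99 236:94 237:91 238:92 239:99 240:102 241:74 242:57 243:58 244:59
```

Jaw body advanced 6.2 mm but the plate and sink only about 5.0, so the sink is in contact and the pad is pressed about 1.3 mm. Half travel is then near 525°. I'll regrip near the handle's end and wind about 32° more, staying short of the hoop.

Request:
arm_command(targets=[[0,-45,0,0,0.6],[0,-90,20,0,0.6],[0,-123,40,0,0.6],[0,-123,50,0,0.6],[0,-123,50,0,0.6]])

```text
t: 42.65
eef_pos: [596.7, -146.5, 252.0]
tcp_rot: [3.141, -0.003, 3.059]
ft_force: [0.4, -0.3, 0.0]
opening: 0.6
grip_force: 0.0
```

```bash
python3 -c "
from vis import *
st=info();print(shift([-40.4,42.5,219],st))"
```

```text
t 42.65 vise [-42.2  40.3 252. ] yawerr -0.6 rot [ 3.141e+00 -3.000e-03  3.059e+00] F [ 0.4 -0.3  0. ] q [-0.35  0.44  1.54  0.    1.16 -1.84] open 0.6 grip 0.0
[[-1.9  2.2 33. ]]
```

Request:
arm_command(targets=[[-1,1,15,0,0.6],[-1,1,34,0,0.4],[-1,1,34,0,0],[-1,1,34,0,0],[-1,1,34,0,0]])

```text
t: 43.15
eef_pos: [599.1, -144.1, 221.0]
tcp_rot: [-3.141, 0.002, 3.063]
ft_force: [0.0, -0.2, -0.5]
opening: 0.322
grip_force: 0.0
```

Request:
arm_command(targets=[[0,0,0,0,0],[0,0,0,0,0],[0,0,0,0,0]])

```text
t: 43.45
eef_pos: [598.7, -144.5, 220.4]
tcp_rot: [-3.141, 0.001, 3.062]
ft_force: [-1.6, -1.6, 5.7]
opening: 0.192
grip_force: 30.0
```

```bash
python3 - <<'E'
from vis import *
st=info();a=cur(st)
for d in range(500,531,5):
    f=np.radians(d);e=np.radians(490);w=np.array([-47.6*(np.cos(f)-np.cos(e)),55*(np.sin(f)-np.sin(e)),-27.5*(np.cos(f)-np.cos(e))]);print(d,shift(a+w,st,a)[0],(a+w).round(1))
E
```

```text
t 43.45 vise [-40.4  42.4 220.4] yawerr -0.5 rot [-3.141e+00  1.000e-03  3.062e+00] F [-1.6 -1.6  5.7] q [-0.34  0.47  1.58 -0.    1.09 -1.84] open 0.19 grip 30.0
500 [-5.9 -6.7 -3.4] [-34.5  35.6 223.8]
505 [ -8.5 -10.5  -4.8] [-32.   31.8 225.3]
510 [-10.8 -14.5  -6.1] [-29.8  27.8 226.6]
515 [-12.7 -18.8  -7.2] [-27.8  23.5 227.7]
520 [-14.3 -23.2  -8.1] [-26.3  19.1 228.6]
525 [-15.6 -27.8  -8.9] [-25.   14.5 229.3]
530 [-16.6 -32.4  -9.4] [-24.1   9.8 229.8]
```

Request:
arm_command(targets=[[-5.5,-5,-3,0,0],[-9.5,-10,-5,0,0],[-12,-15,-6.5,0,0],[-14,-20,-7.5,0,0],[-15.5,-25,-8.5,0,0]])

```text
t: 43.95
eef_pos: [611.7, -170.0, 229.0]
tcp_rot: [3.14, -0.001, 3.062]
ft_force: [-6.6, 3.3, 8.1]
opening: 0.191
grip_force: 30.1
```

Request:
arm_command(targets=[[0,-1,0,0,0],[0,-1,0,0,0]])

```text
t: 44.15
eef_pos: [611.6, -171.2, 229.0]
tcp_rot: [3.141, -0.0, 3.062]
ft_force: [-4.8, 2.7, 9.3]
opening: 0.194
grip_force: 30.0
```

```bash
python3 -c "
from vis import *
prof(np.radians(523),tag='27')"
```

```text
t 44.15 vise [-25.5  16.7 229. ] yawerr -0.5 rot [ 3.141 -0.     3.062] F [-4.8  2.7  9.3] q [-0.38  0.49  1.51  0.    1.14 -1.87] open 0.19 grip 30.0
side 30 y0 16 [139, 140, 140, 141, 138, 116, 105, 98, 95, 104, 69, 53, 52, 57, 83, 136, 129, 82, 97, 112, 113]
side 45 y0 16 [138, 138, 140, 141, 138, 114, 106, 106, 113, 81, 60, 51, 52, 62, 75, 96, 59, 97, 112, 119, 128]
side 60 y0 16 [141, 140, 141, 139, 139, 131, 105, 103, 100, 88, 53, 52, 53, 53, 55, 53, 70, 141, 140, 132, 139]
```

Handle out at about 522°. Releasing, backing off in -x, and measuring the pad.

Request:
arm_command(targets=[[0,0,0,0,0.6],[0,0,0,0,0.6],[0,0,0,0,0.6],[6,0,0,0,0.6],[20,0,-5,0,0.6]])

```text
t: 44.7
eef_pos: [591.7, -169.9, 232.3]
tcp_rot: [3.141, -0.001, 3.062]
ft_force: [0.1, -0.3, 0.2]
opening: 0.552
grip_force: 0.0
```

Request:
arm_command(targets=[[2,0,-35,0,0.6],[-1,30,-70,0,0.6],[-3,75,-72,0,0.6],[-3,120,-72,0,0.6],[-3,148,-72,0,0.6]])

```text
t: 45.2
eef_pos: [606.0, -20.3, 306.0]
tcp_rot: [3.141, 0.001, 3.063]
ft_force: [-0.2, 0.8, -1.4]
opening: 0.599
grip_force: 0.0
```

Request:
arm_command(targets=[[0,0,0,0,0.6],[0,0,0,0,0.6]])

```text
t: 45.4
eef_pos: [606.3, -22.5, 305.5]
tcp_rot: [-3.141, 0.001, 3.063]
ft_force: [-0.8, -0.6, 0.4]
opening: 0.599
grip_force: 0.0
```

```bash
python3 -c "
from vis import *
prof(np.radians(523),tag='28');jaws(28)" | sed 's/66 95.*117:[0-9]* /  /'
```

```text
t 45.4 vise [-41.5 164.6 305.5] yawerr -0.4 rot [-3.141e+00  1.000e-03  3.063e+00] F [-0.8 -0.6  0.4] q [-0.15  0.39  1.48 -0.    1.27 -1.64] open 0.6 grip 0.0
side 30 y0 16 [132, 133, 133, 135, 132, 111, 100, 94, 91, 99, 67, 51, 54, 55, 80, 121, 123, 109, 104, 106, 108]
side 45 y0 16 [133, 134, 132, 134, 131, 110, 102, 101, 110, 92, 64, 53, 54, 58, 70, 134, 142, 118, 108, 114, 122]
side 60 y0 16 [135, 135, 133, 134, 132, 125, 102, 97, 101, 91, 56, 53, 57, 54, 96, 130, 141, 137, 133, 127, 133]
rows [[283.0, 207.0], [283.0, 251.0]]
  118:120 119:119 120:117 121:110 122:87 123:68 124:68 125:79 126:83 127:84 128:83 129:84 130:85 131:86 132:86 133:85 134:85 135:85 136:86 137:87 138:88 139:88 140:86 141:80 142:58 143:67 144:95 145:117 146:116 147:105 148:120 149:155 150:182 151:188 152:191 153:176 154:155 155:136 156:142 157:141 158:141 159:140 160:139 161:138 162:137 163:137 164:137 165:136 166:135 167:135 168:135 169:136 170:136 171:137 172:137 173:137 174:137 175:137 176:137 177:136 178:135 179:135 180:134 181:134 182:134 183:134 184:134 185:135 186:135 187:135 188:134 189:135 190:135 191:135 192:135 193:135 194:135 195:134 196:133 197:133 198:132 199:132 200:132 201:131 202:110 203:104 204:117 205:127 206:103 207:69 208:49 209:59 210:77 211:84 212:85 213:85 214:84 215:83 216:83 217:84 218:86 219:86 220:86 221:84 222:83 223:83 224:84 225:86 226:86 227:85 228:92 229:129 230:176 231:188 232:150 233:116 234:118 235:98 236:94 237:91 238:91 239:100 240:103 241:85 242:61 243:58 244:60
```

The handle is latched out and the sink is against the far jaw without having moved since. From the jaw edges, the pad is pressed about 3.2–3.7 mm. The gripper is clear, so I'm handing in.

```bash
python3 -c "
from cell import env
print(env.job_done())"
```

```text
the job is handed in; nothing more can be done
None
```

I handed the job in with the heat sink clamped between the jaws, the pad pressed back about 3.5 mm of 8 (measured from camera images), and the handle latched out and released. It did not go cleanly in order: at about 150° a push made the handle unlatch and fold in, and closing the gripper on it then turned the wheel about 30° with it folded before I swung it out again at 180° and finished winding.

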